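Tip the bearing blocks into the toolbox

TASK

First push the stand's folding prop leg out until it hits its stop, then gather every bearing block lying on the shelf into the tipping tray. With all of them in the tray and let go, raise the catch lever fully, tip the tray up by its bar so that the blocks slide into the red toolbox, then set the tray back down level and press the catch lever down again. Never lift the tray while the catch is down, and leave the leg out and the other things where they lie.

Things in the scene. Friction and masses are not known exactly. Their poses are not given: they have to be found in the camera images.
- stand: fixed tipping-tray stand: grey pedestal with a tray on top, a catch lever on a post at the -x side, a fold-out prop leg at the -y end. Origin on the work surface under the pedestal, z up; +y points to the toolbox (the tray tips that way), -y to the tray's bar and the leg. Base plate 8 mm thick, x -100..100, y -270..70 mm
- prop_leg (a joint): rad; 0 folded (along the stand's +x), 1.5 fully out at its stop (along the stand's -y); swings clockwise seen from above. Starts at 0 to 0.3, friction 0.1 N m, stays where left. Steel bar 12 mm thick, 28 to 63 mm above the surface, with a rubber foot (18 mm diameter) 104 mm from the hinge. Folded, its middle line is 155 mm from the pedestal and 89 mm from the outer edge of the tray's bar above
- leg_hinge (a point): on the leg's upright hinge axis, half-way up the bar (45 mm above the surface); at stand (-30, -245) mm
- leg_push (a point): on the leg's middle line 85 mm from the hinge, half-way up the bar, a good place to push
- tip_tray (a joint): rad; 0 level (down), up to 1.0 with the bar end raised; blocks slide off well above 0.8. Stiff hinge (1.3 N m): the tray stays at any angle where it is left; lifting or lowering at the bar takes 4 to 10 N
- tray_hinge (a point): middle of the tray's hinge axis, which runs along the stand's x, 110 mm above the surface, at stand (0, 95) mm; own axes as the tray's
- tray_mid (a point): middle of the tray's floor, upper face (112 mm above the surface while level); turns with the tray, axes as the stand's while level. Aluminium tray, inside 180 mm along x; walls 4 mm thick, 26 mm above the floor at both x sides and the -y end (inner face 95 mm from this point); the +y end is open, its lip 115 mm from this point
- tray_bar (a point): middle of the tray's black lifting bar: round, 12 mm thick, 100 mm long along the stand's x, 45 mm clear of the tray's end wall. In the tray's frame at (0, -245, 20) mm from tray_hinge; 130 mm above the surface while down. At joint value a: stand y = 95 - 245 cos a + 20 sin a, height 110 + 245 sin a + 20 cos a (mm)
- catch (a joint): rad; 0 to 1.1; 0 level: catch down, tray locked; 1.1 fully raised: tray free. Stays where it is left (friction 0.07 N m)
- catch_pivot (a point): pivot of the catch lever on top of its post (22 mm wide, up to 195 mm above the surface), at stand (-118, 20) mm, 185 mm high; axis along the stand's x
- catch_knob (a point): centre of the black ball knob, 24 mm diameter, at the end of the catch lever, 70 mm from the pivot: towards the stand's -y when down, swinging upward when raised
- toolbox_in (a point): centre of the inner floor of the open red plastic toolbox, fixed below the tray's lip; 260 (x) x 160 (y) x 85 mm high outside, walls and floor 5 mm; axes near the stand's
- block1_mid (a point): aluminium bearing block, a plain bar 64 (own x) x 34 (y) x 28 (z) mm, about 120 g, with dark bore discs on its long sides; point at its centre, 14 mm above the shelf as it starts; not always there (two to four of the four blocks are)
- block2_mid (a point): aluminium bearing block, a plain bar 64 (own x) x 34 (y) x 28 (z) mm, about 120 g, with dark bore discs on its long sides; point at its centre, 14 mm above the shelf as it starts; not always there (two to four of the four blocks are)
- block3_mid (a point): aluminium bearing block, a plain bar 64 (own x) x 34 (y) x 28 (z) mm, about 120 g, with dark bore discs on its long sides; point at its centre, 14 mm above the shelf as it starts; not always there (two to four of the four blocks are)
- block4_mid (a point): aluminium bearing block, a plain bar 64 (own x) x 34 (y) x 28 (z) mm, about 120 g, with dark bore discs on its long sides; point at its centre, 14 mm above the shelf as it starts; not always there (two to four of the four blocks are)
- dish: green ceramic dish, 100 mm across, 32 mm high; bystander
- scraper: stainless scraper with black grip, 145 mm long; bystander
- spoke_wrench: chrome spoke wrench, 62 mm, 10 mm high, lying flat; bystander
- lever_a: yellow nylon tyre lever, 120 mm, lying flat under the other; bystander
- lever_b: yellow nylon tyre lever, 120 mm, arched over the first, crossed; bystander
- grease_tin: round tin, 60 mm across and 60 mm high; bystander
There are look-alikes about, which are no part of the job. Leave any brown or pink look-alike of the part that bears block4_mid alone.

How it is judged:
By the outcome, as a careful person would: the job done as asked, in the order asked, and still so for the second after the job is handed in, with the robot touching nothing.
Of block1, block2, block3, block4 only 2 to 4 are there at a start; the rules pass over those that are not, and their reading is None.
At some moment in a run one of block1, block2, block3, block4 may be knocked a few centimetres aside while the robot is not near it.
Once in a run the grip may slacken for a moment while it holds something.
It also fails if it takes over 210 s, if anything falls off the work surface, if the arm or the gripper's body presses on something with over 40 N, if the wrist force passes 120 N, or if a joint passes its speed limit or range.

ROBOT

A 6-joint arm with a two-finger parallel gripper is mounted at the origin on the work surface. World frame = base frame: x ahead of the robot, y to its left, z up, the work surface at z = 0. Lengths are in m, angles in degrees, forces in N, time in s.
With the tool pointing down it reaches from about 0.35 to 0.975 m from the base axis. Payload 4.9 kg.
Tool frame: the origin (TCP) lies midway between the tips of the shut fingers; the grasp point (between the pads) lies 19 mm behind it; z points along the fingers, y is the line along which they close (so a half turn about z gives the same grasp; the last joint's range is limited). The gripper opens to 85 mm and grips with 20 to 120 N. Pads are 22 mm wide; open, the fingers measure 114 mm over their backs; the gripper's body (76 mm by 85 mm) begins 54 mm behind the grasp point. The pads swing forward as they close: fully open they stand 13 mm farther back than shut.
Start: joints at [68.812, 3.019, 92.412, -0, 84.569, -6.818], TCP at [0.155, 0.605, 0.207] pointing down, gripper open.
Joint ranges: [-172.51, 172.51], [-57.92, 126.97], [3.15, 148.05], [-58.71, 238.71], [5.1, 150.11], [-179.66, 179.66]. Speed limits (degrees/s): [147.25, 147.25, 180, 180, 180, 180].

INTERFACE

Orientations are given as [roll, pitch, yaw] about the fixed x, y, z axes, in that order (R = Rz(yaw) Ry(pitch) Rx(roll)).
In Python, from workcell import arm, imaging, spotter gives the robot as it stands.
- The arm moves only by the tool jog_arm, never from a script. Its argument "increments" is a list of rows, each an object of numbers: "ax", "ay", "az": the turn, a rotation vector about the tool's x, y, z as a fraction of full scale; "dx", "dy", "dz": the shift along the tool's x, y, z as a fraction of full scale; "jaw": the closure, from 0 (fully open) to 1 (shut). A call has 1 to 12 rows; each row shifts and turns the commanded pose from where the row before left it, along the tool's axes as they then stand; what a row does not reach is not made up. Full scale, the value 1, is 0.12 m for a shift and 90 degrees for a turn. A row lasts 1/8 s, in which the tool goes at most 62.5 mm and 10.7 degrees, less where a joint would pass 70% of its speed; a pose out of reach is approached as far as the arm can. A call with a number of a shift or a turn outside -1 to 1 is refused whole. A call with a gripper value outside its range is refused whole. The fingers move at their own pace and stop on an object; "force" is the grip in N (left out, the last holds). Time passes only in rows, so rows that do not move let the fingers close. It gives the time, the measured TCP pose, the force, the opening and the grip force at its end, in the units of the state.
- arm.get_state(): the state, without advancing time (a new reading comes with each control period).
- imaging.read_camera(name): name is "scene" or "side" or "wrist"; returns the picture (480x640x3 uint8, red, green, blue); there is no depth.
- imaging.camera_model(name): a dict with "intrinsics" (3x3 intrinsics, pixels), "dist_coeffs" ([k1, k2, p1, p2, k3] as OpenCV has them; the pictures are not rectified), "position" and "rotation" of the camera in the world; the wrist camera has in their place "hand_eye" (4x4, takes a point from camera to tool coordinates, whose origin is the TCP and whose axes are the flange's). Camera axes: x right, y down, z forward; pixel columns grow to the right and rows downward; lengths in m; the calibration is good to about 2 mm. A picture is of the moment at which its call begins: read the wrist's pose just before it. camera_model takes no time and is no camera call.
- arm.hand_in(): hands the job in; it is judged then, once.
Trained networks look in the newest picture that a camera, given by its name, has taken for a name from the list of things; names that differ only in an ending like _2 or _b are one class to them, and where a whole thing is asked for, a point or a joint stands for the part that bears it (a point fixed in the world has none). Each returns a list of dicts, best first, with "conf" (0 to 1); they miss things now and then, are a little off and sometimes report something else, mostly with a low value. They report only what shows in the picture. A call takes as long as a camera call. They do not tell look-alikes from the thing itself.
- spotter.find_in(target, camera): "point" ([x, y, z] in m, in world coordinates, good to about 4 mm: the middle of the surface that is visible of it).
- spotter.outline_of(target, camera): "region" (480x640 bool, what is visible of it).
- spotter.place_of(target, camera): "point" ([x, y, z] in m, in world coordinates, good to about 4 mm: a listed point, or the origin of a listed thing).
The state is a dict: "clock": time; "qpos": joint angles; "qd": joint speeds; "tau": joint torques, N m; "eef_pos": TCP position; "tool_rot": TCP orientation; "wrist_force": force on the tool from outside, world axes, zero at the start; "wrist_torque": the same for the moment, N m; "grip_width": finger opening in m; "grasp_force": force on a finger pad.
Only numpy, scipy, OpenCV 4.12 (cv2) and the standard library are available. Lean on these libraries where they do the work, as an engineer would, in place of code of your own. Each camera call takes 0.05 s, during which the arm holds its last target. There are 200 camera calls.

## Working session

There is one attempt and no reset: what is moved stays moved. The work goes in short steps, Python scripts to look and compute and a tool call to move; the robot and the scene stay as the last step left them, time stands still between calls to the robot, and variables do not carry over. Pictures are saved under pics/ and viewed, at most 14 in all, crops included, and the job is handed in when it is done.

Besides the shell and the picture viewer there is one more tool, called after "Request:" as name(argument=value, ...) on one line, values as JSON. jog_arm: Moves the arm, as the interface text tells. Its arguments: {"type":"object","properties":{"increments":{"type":"array"},"force":{"type":"number"}},"required":["increments"]}

```bash
ls; mkdir -p pics; cat > h.py <<'E'
import numpy as np, cv2
from workcell import arm, imaging, spotter
def save(cam,name):
    im=imaging.read_camera(cam); cv2.imwrite('pics/'+name,im[:,:,::-1]); return im
def st():
    s=arm.get_state(); print({k:np.round(s[k],3).tolist() for k in ('clock','qpos','eef_pos','tool_rot','wrist_force','grip_width','grasp_force')}); return s
E
python3 - <<'E'
from h import *
st()
for c in ('scene','side'):
    save(c,c+'0.png')
    for t in ['stand','leg_hinge','leg_push','tray_hinge','tray_mid','tray_bar','catch_pivot','catch_knob','toolbox_in','block1_mid','dish','scraper','spoke_wrench','lever_a','grease_tin']:
        print(c,t,[(np.round(d['point'],3).tolist(),round(d['conf'],2)) for d in spotter.place_of(t,c)])
st()
E
```

```text
pics
{'clock': 0.0, 'qpos': [68.812, 3.058, 92.492, 0.0, 84.569, -6.819], 'eef_pos': [0.155, 0.605, 0.205], 'tool_rot': [-179.882, -0.014, 165.63], 'wrist_force': [0.867, -0.106, -0.411], 'grip_width': 0.085, 'grasp_force': 0.0}
scene stand [([0.578, 0.23, -0.001], 0.81)]
scene leg_hinge [([0.523, -0.008, 0.048], 0.85)]
scene leg_push [([0.6, -0.027, 0.042], 0.74), ([0.425, -0.105, 0.015], 0.65), ([0.522, -0.01, 0.048], 0.22)]
scene tray_hinge [([0.58, 0.324, 0.11], 0.86), ([0.605, -0.028, 0.041], 0.35)]
scene tray_mid [([0.57, 0.23, 0.114], 0.55), ([0.34, -0.306, 0.001], 0.24)]
scene tray_bar [([0.565, 0.078, 0.133], 0.94)]
scene catch_pivot [([0.46, 0.261, 0.183], 0.76)]
scene catch_knob [([0.448, 0.193, 0.189], 0.57)]
scene toolbox_in [([0.587, 0.386, 0.006], 0.67)]
scene block1_mid [([0.494, -0.248, 0.009], 0.85)]
scene dish [([0.392, 0.06, -0.004], 0.97)]
scene scraper []
scene spoke_wrench [([0.449, -0.413, 0.014], 0.71), ([0.338, -0.162, -0.003], 0.61)]
scene lever_a [([0.589, -0.42, 0.001], 0.88), ([0.59, -0.426, 0.004], 0.67), ([0.338, -0.158, -0.003], 0.26)]
scene grease_ti
[... 443 characters left out ...]
, 0.191, 0.188], 0.55), ([0.584, 0.323, 0.108], 0.26)]
side toolbox_in [([0.589, 0.384, 0.007], 0.97)]
side block1_mid [([0.494, -0.247, 0.014], 0.63), ([0.559, 0.081, 0.13], 0.49), ([0.605, -0.272, 0.011], 0.18)]
side dish [([0.392, 0.053, 0.0], 0.41)]
side scraper []
side spoke_wrench [([0.391, 0.057, -0.0], 0.25)]
side lever_a [([0.591, -0.42, 0.002], 0.67), ([0.589, -0.419, -0.001], 0.55)]
side grease_tin [([0.716, -0.196, 0.002], 0.95), ([0.493, -0.247, 0.016], 0.36)]
{'clock': 1.6, 'qpos': [68.811, 3.02, 92.412, -0.002, 84.568, -6.818], 'eef_pos': [0.155, 0.605, 0.207], 'tool_rot': [-180.0, 0.002, 165.63], 'wrist_force': [0.667, -0.168, -0.213], 'grip_width': 0.086, 'grasp_force': 0.0}
```

View pics/scene0.png

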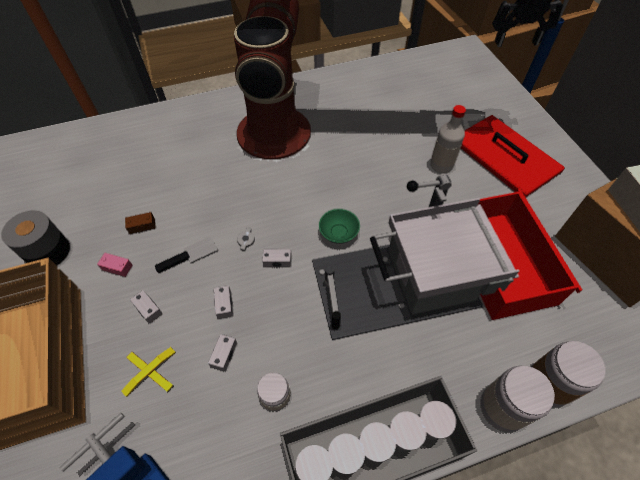

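View pics/side0.png

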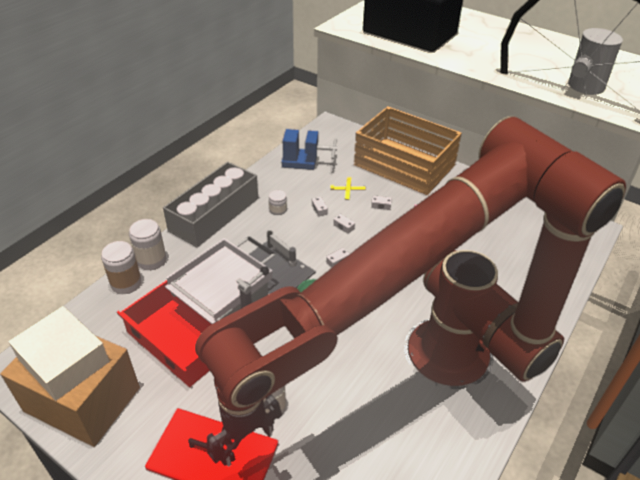

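The scene shows four aluminium blocks at px (277,258), (223,300), (222,351) and (146,305). The brown look-alike is at (140,222) and the pink one at (114,264). The leg is almost folded at (335,300), the catch is down with its knob at (412,186), and the tray is level.

```bash
cat >> h.py <<'E'
from scipy.optimize import least_squares
from scipy.spatial.transform import Rotation as Ro
def toolR(s): return Ro.from_euler('xyz',s['tool_rot'],degrees=True).as_matrix()
def ray(cam,uv,z,s=None):
    m=imaging.camera_model(cam); K=np.array(m['intrinsics']);D=np.array(m['dist_coeffs'])
    if cam=='wrist':
        T=np.eye(4);T[:3,:3]=toolR(s);T[:3,3]=s['eef_pos'];T=T@np.array(m['hand_eye']);R,p=T[:3,:3],T[:3,3]
    else: R,p=np.array(m['rotation']),np.array(m['position'])
    q=cv2.undistortPoints(np.array(uv,float).reshape(-1,1,2),K,D).reshape(-1,2)
    d=np.c_[q,np.ones(len(q))]@R.T
    return p+d*((z-p[2])/d[:,2])[:,None]
def moves(pts,s=None,step=.055):
    """print shifts (full-scale units, current tool axes) for a chain of world waypoints"""
    s=s or arm.get_state(); R=toolR(s); p=np.array(s['eef_pos'])
    for t in pts:
        d=R.T@(np.array(t)-p)/.12; n=max(1,int(np.ceil(np.linalg.norm(d)*.12/step)))
        print(np.round(t,3),'total',np.round(d,3),'n',n,'each',np.round(d/n,3)); p=np.array(t)
def blockfit(mask,cam,z=.028,s=None):
    c=max(cv2.findContours(mask.astype(np.uint8),0,1)[0],key=cv2.contourArea).reshape(-1,2)
    w=ray(cam,c,z,s)[:,:2]*1000
    (x,y),(a,b),th=cv2.minAreaRect(w.astype(np.float32))
    if a<b: a,b,th=b,a,th+90
    return round(x/1e3,4),round(y/1e3,4),round(a),round(b),round((th+90)%180-90,1)
E
python3 - <<'E'
from h import *
L=[(0,0,.5755,.231),(-30,-245,.5225,-.010),(0,95,.583,.324),(0,-150,.565,.078),(-118,20,.461,.262),(-118,-50,.4495,.192)]
f=lambda p:np.array([[p[0]+(np.cos(p[2])*a-np.sin(p[2])*b)/1e3-x,p[1]+(np.sin(p[2])*a+np.cos(p[2])*b)/1e3-y] for a,b,x,y in L]).ravel()
r=least_squares(f,[.575,.23,-.07]);print(r.x,np.degrees(r.x[2]));print(np.round(r.fun*1e3,1))
p=r.x
for n,(a,b) in dict(hinge=(-30,-245),bar=(0,-150),knob=(-118,-50),mid=(0,0)).items():
    print(n,np.round([p[0]+(np.cos(p[2])*a-np.sin(p[2])*b)/1e3,p[1]+(np.sin(p[2])*a+np.cos(p[2])*b)/1e3],4))
im=imaging.read_camera('scene')
hsv=cv2.cvtColor(im,cv2.COLOR_RGB2HSV)
print(np.round(ray('scene',[(277,253),(223,294),(223,347),(146,300),(140,218),(114,260),(335,310)],.028),3))
for d in spotter.outline_of('block1_mid','scene'): print(d['conf'],d['region'].sum(),blockfit(d['region'],'scene'))
E
```

```text
[ 0.57522736  0.2302475  -0.09092181] -5.209436022940734
[-0.3 -0.8  0.6 -1.   0.9  0.9 -3.4  2.9 -1.5 -1.1  3.7 -0.8]
hinge [ 0.5231 -0.011 ]
bar [0.5616 0.0809]
knob [0.4532 0.1912]
mid [0.5752 0.2302]Traceback (most recent call last):
  File "<stdin>", line 10, in <module>
  File "h.py", line 17, in ray
    return p+d*((z-p[2])/d[:,2])[:,None]
                         ~^^^^^
IndexError: too many indices for array: array is 1-dimensional, but 2 were indexed
```

```bash
sed -i "s/R,p=np.array(m\['rotation'\]),np.array(m\['position'\])/R,p=Ro.from_euler('xyz',m['rotation'],degrees=True).as_matrix(),np.array(m['position'])/" h.py
python3 - <<'E'
from h import *
print(imaging.camera_model('scene')['rotation'],imaging.camera_model('wrist')['hand_eye'])
print(np.round(ray('scene',[(277,253),(223,294),(223,347),(146,300),(140,218),(114,260),(335,310)],.028),3))
im=imaging.read_camera('scene')
for d in spotter.outline_of('block1_mid','scene'): print(d['conf'],d['region'].sum(),blockfit(d['region'],'scene'))
# leg: contact plan
h=np.array([.5231,-.011])
phi=np.radians
def fp(ang,off=.019,r=.085): # finger centre for leg world angle ang
    a=phi(ang); u=np.array([np.cos(a),np.sin(a)]); n=np.array([-u[1],u[0]])
    return h+r*u+n*off
for a in (-12,-30,-50,-70,-91): print(a,np.round(fp(a),3), np.round(fp(a,.026),3))
moves([(.155,.605,.40),(.38,.32,.40),(.61,.012,.40)])
E
```

```text
[-146.87511607    0.38381622   71.52769653] [[ 1.23947966e-03 -9.60598220e-01 -2.77937986e-01  6.98337717e-02]
 [ 9.99998933e-01  1.40551471e-03 -3.98134101e-04 -3.17836192e-04]
 [ 7.73092836e-04 -2.77937196e-01  9.60598937e-01 -1.68408491e-01]
 [ 0.00000000e+00  0.00000000e+00  0.00000000e+00  1.00000000e+00]]
[[ 0.419 -0.101  0.028]
 [ 0.483 -0.24   0.028]
 [ 0.6   -0.264  0.028]
 [ 0.444 -0.401  0.028]
 [ 0.215 -0.39   0.028]
 [ 0.318 -0.459  0.028]
 [ 0.596 -0.022  0.028]]
0.71 504 (0.4998, -0.2443, 73, 37, -11.0)
0.41 8690 (0.5227, 0.2577, 301, 233, 84.2)
-12 [ 0.61 -0.01] [ 0.612 -0.003]
-30 [ 0.606 -0.037] [ 0.61  -0.031]
-50 [ 0.592 -0.064] [ 0.598 -0.059]
-70 [ 0.57  -0.084] [ 0.577 -0.082]
-91 [ 0.541 -0.096] [ 0.548 -0.096]
[0.155 0.605 0.4  ] total [-0.    -0.004 -1.612] n 4 each [-0.    -0.001 -0.403]
[0.38 0.32 0.4 ] total [-2.406 -1.835 -0.   ] n 7 each [-0.344 -0.262 -0.   ]
[0.61  0.012 0.4  ] total [-2.494 -2.011 -0.   ] n 7 each [-0.356 -0.287 -0.   ]
```

Request:
jog_arm(increments=[{"dz":-0.4,"jaw":1},{"dz":-0.4,"jaw":1},{"dz":-0.4,"jaw":1},{"dz":-0.4,"jaw":1},{"dx":-0.344,"dy":-0.262},{"dx":-0.344,"dy":-0.262},{"dx":-0.344,"dy":-0.262},{"dx":-0.344,"dy":-0.262},{"dx":-0.344,"dy":-0.262},{"dx":-0.344,"dy":-0.262},{"dx":-0.344,"dy":-0.262},{"dx":0}])

```text
schema error: expected keys ax, ay, az, dx, dy, dz, jaw
```

Request:
jog_arm(increments=[{"dx":-0.356,"dy":-0.287},{"dx":-0.356,"dy":-0.287},{"dx":-0.356,"dy":-0.287},{"dx":-0.356,"dy":-0.287},{"dx":-0.356,"dy":-0.287},{"dx":-0.356,"dy":-0.287},{"dx":-0.356,"dy":-0.287},{"dx":0}])

```text
schema error: expected keys ax, ay, az, dx, dy, dz, jaw
```

Request:
jog_arm(increments=[{"az":0.11},{"az":0.11},{"az":0.11},{"az":0.11},{"az":0.11},{"az":0.11},{"az":0.11},{"az":0.11},{"az":0.065},{"dx":0}])

```text
schema error: expected keys ax, ay, az, dx, dy, dz, jaw
```

```bash
python3 - <<'E'
from h import *
s=st(); save('wrist','w1.png')
for t in ('leg_push','leg_hinge','tray_bar','block1_mid'): print(t,[(np.round(d['point'],3).tolist(),round(d['conf'],2)) for d in spotter.place_of(t,'wrist')])
E
```

```text
{'clock': 1.75, 'qpos': [68.814, 3.019, 92.413, 0.001, 84.569, -6.818], 'eef_pos': [0.155, 0.605, 0.207], 'tool_rot': [-179.999, -0.001, 165.632], 'wrist_force': [0.368, -0.117, 0.062], 'grip_width': 0.085, 'grasp_force': 0.0}
leg_push []
leg_hinge []
tray_bar []
block1_mid []
```

View pics/w1.png

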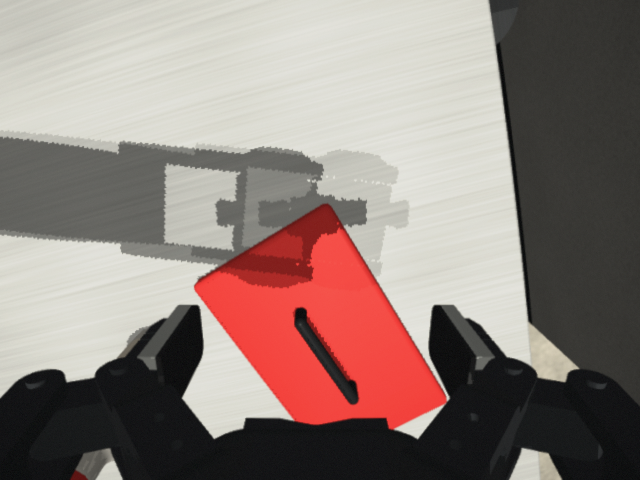

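The moves were refused because every key has to be in every row. The arm is still at the start, and the picture shows the loose red lid at (320,310) below it. I'll resend with full rows.

Request:
jog_arm(increments=[{"ax":0,"ay":0,"az":0,"dx":0,"dy":0,"dz":-0.4,"jaw":1},{"ax":0,"ay":0,"az":0,"dx":0,"dy":0,"dz":-0.4,"jaw":1},{"ax":0,"ay":0,"az":0,"dx":0,"dy":0,"dz":-0.4,"jaw":1},{"ax":0,"ay":0,"az":0,"dx":0,"dy":0,"dz":-0.4,"jaw":1},{"ax":0,"ay":0,"az":0,"dx":-0.344,"dy":-0.262,"dz":0,"jaw":1},{"ax":0,"ay":0,"az":0,"dx":-0.344,"dy":-0.262,"dz":0,"jaw":1},{"ax":0,"ay":0,"az":0,"dx":-0.344,"dy":-0.262,"dz":0,"jaw":1},{"ax":0,"ay":0,"az":0,"dx":-0.344,"dy":-0.262,"dz":0,"jaw":1},{"ax":0,"ay":0,"az":0,"dx":-0.344,"dy":-0.262,"dz":0,"jaw":1},{"ax":0,"ay":0,"az":0,"dx":-0.344,"dy":-0.262,"dz":0,"jaw":1},{"ax":0,"ay":0,"az":0,"dx":-0.344,"dy":-0.262,"dz":0,"jaw":1},{"ax":0,"ay":0,"az":0,"dx":0,"dy":0,"dz":0,"jaw":1}])

```text
clock: 3.5
eef_pos: [0.382, 0.3183, 0.3986]
tool_rot: [-180.0, 0.0, 165.3]
wrist_force: [-0.2, 1.0, 0.8]
grip_width: -0.0001
grasp_force: 0.0
```

Request:
jog_arm(increments=[{"ax":0,"ay":0,"az":0,"dx":-0.356,"dy":-0.287,"dz":0,"jaw":1},{"ax":0,"ay":0,"az":0,"dx":-0.356,"dy":-0.287,"dz":0,"jaw":1},{"ax":0,"ay":0,"az":0,"dx":-0.356,"dy":-0.287,"dz":0,"jaw":1},{"ax":0,"ay":0,"az":0,"dx":-0.356,"dy":-0.287,"dz":0,"jaw":1},{"ax":0,"ay":0,"az":0,"dx":-0.356,"dy":-0.287,"dz":0,"jaw":1},{"ax":0,"ay":0,"az":0,"dx":-0.356,"dy":-0.287,"dz":0,"jaw":1},{"ax":0,"ay":0,"az":0,"dx":-0.356,"dy":-0.287,"dz":0,"jaw":1},{"ax":0,"ay":0,"az":0,"dx":0,"dy":0,"dz":0,"jaw":1}])

```text
clock: 4.5
eef_pos: [0.6114, 0.0112, 0.3968]
tool_rot: [-180.0, -0.2, 165.5]
wrist_force: [-0.7, 0.2, 0.2]
grip_width: -0.0001
grasp_force: 0.0
```

Request:
jog_arm(increments=[{"ax":0,"ay":0,"az":0.1,"dx":0,"dy":0,"dz":0,"jaw":1},{"ax":0,"ay":0,"az":0.1,"dx":0,"dy":0,"dz":0,"jaw":1},{"ax":0,"ay":0,"az":0.1,"dx":0,"dy":0,"dz":0,"jaw":1},{"ax":0,"ay":0,"az":0.1,"dx":0,"dy":0,"dz":0,"jaw":1},{"ax":0,"ay":0,"az":0.1,"dx":0,"dy":0,"dz":0,"jaw":1},{"ax":0,"ay":0,"az":0.1,"dx":0,"dy":0,"dz":0,"jaw":1},{"ax":0,"ay":0,"az":0.1,"dx":0,"dy":0,"dz":0,"jaw":1},{"ax":0,"ay":0,"az":0.1,"dx":0,"dy":0,"dz":0,"jaw":1},{"ax":0,"ay":0,"az":0.1,"dx":0,"dy":0,"dz":0,"jaw":1},{"ax":0,"ay":0,"az":0,"dx":0,"dy":0,"dz":0,"jaw":1}])

```text
clock: 5.75
eef_pos: [0.6099, 0.0146, 0.399]
tool_rot: [180.0, -0.0, 84.9]
wrist_force: [0.1, -0.5, 0.2]
grip_width: -0.0002
grasp_force: 0.0
```

```bash
python3 - <<'E'
from h import *
s=st(); save('wrist','w2.png')
for t in ('leg_push','leg_hinge','tray_bar','block1_mid'): print(t,[(np.round(d['point'],3).tolist(),round(d['conf'],2)) for d in spotter.place_of(t,'wrist')])
moves([(.612,.004,.40),(.612,.004,.15),(.612,.004,.03)],s)
E
```

```text
{'clock': 5.75, 'qpos': [-5.632, -1.443, 78.913, 0.028, 102.509, -0.479], 'eef_pos': [0.61, 0.015, 0.399], 'tool_rot': [179.979, -0.027, 84.853], 'wrist_force': [0.108, -0.471, 0.168], 'grip_width': -0.0, 'grasp_force': 0.0}
leg_push [([0.603, -0.031, 0.045], 0.93), ([0.453, 0.193, 0.189], 0.53), ([0.716, -0.198, 0.005], 0.28)]
leg_hinge [([0.521, -0.011, 0.048], 0.94), ([0.571, 0.231, 0.001], 0.35)]
tray_bar [([0.556, 0.082, 0.138], 0.57)]
block1_mid [([0.489, -0.247, 0.01], 0.63)]
[0.612 0.004 0.4  ] total [-0.086  0.025 -0.009] n 1 each [-0.086  0.025 -0.009]
[0.612 0.004 0.15 ] total [-1.000e-03 -1.000e-03  2.083e+00] n 5 each [-0.    -0.     0.417]
[0.612 0.004 0.03 ] total [-0. -0.  1.] n 3 each [-0.    -0.     0.333]
```

View pics/w2.png

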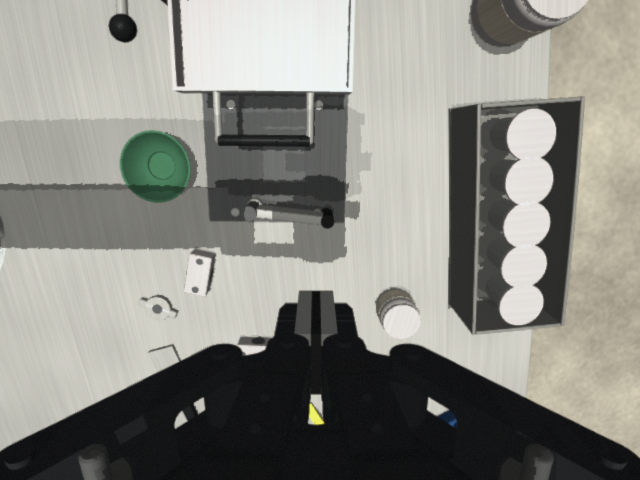

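The leg runs from (255,210) to (328,217) with the bar above at (265,141), and the gap between them is clear for the descent. I'll go down and push along the arc.

Request:
jog_arm(increments=[{"ax":0,"ay":0,"az":0,"dx":-0.086,"dy":0.02,"dz":0,"jaw":1},{"ax":0,"ay":0,"az":0,"dx":0,"dy":0,"dz":0.4,"jaw":1},{"ax":0,"ay":0,"az":0,"dx":0,"dy":0,"dz":0.4,"jaw":1},{"ax":0,"ay":0,"az":0,"dx":0,"dy":0,"dz":0.4,"jaw":1},{"ax":0,"ay":0,"az":0,"dx":0,"dy":0,"dz":0.4,"jaw":1},{"ax":0,"ay":0,"az":0,"dx":0,"dy":0,"dz":0.4,"jaw":1},{"ax":0,"ay":0,"az":0,"dx":0,"dy":0,"dz":0.35,"jaw":1},{"ax":0,"ay":0,"az":0,"dx":0,"dy":0,"dz":0.35,"jaw":1},{"ax":0,"ay":0,"az":0,"dx":0,"dy":0,"dz":0.3,"jaw":1},{"ax":0,"ay":0,"az":0,"dx":0,"dy":0,"dz":0,"jaw":1}])

```text
clock: 7.25
eef_pos: [0.6086, 0.002, 0.0347]
tool_rot: [-179.6, -0.0, 84.6]
wrist_force: [0.6, 0.4, 0.4]
grip_width: 0.0001
grasp_force: 0.0
```

```bash
python3 - <<'E'
from h import *
s=st()
h=np.array([.5225,-.011])
P=[]
for a in (-14,-25,-40,-55,-70,-85,-94):
    t=np.radians(a);u=np.array([np.cos(t),np.sin(t)]);n=np.array([-u[1],u[0]]);q=h+.085*u+.019*n;P.append((*q,s['eef_pos'][2]))
moves(P,s,.014)
E
```

```text
{'clock': 7.25, 'qpos': [-6.816, 10.468, 101.658, -0.008, 68.32, -1.424], 'eef_pos': [0.609, 0.002, 0.035], 'tool_rot': [-179.554, -0.004, 84.612], 'wrist_force': [0.574, 0.369, 0.413], 'grip_width': 0.0, 'grasp_force': 0.0}
[ 0.61  -0.013  0.035] total [-0.124  0.02  -0.   ] n 2 each [-0.062  0.01  -0.   ]
[ 0.608 -0.03   0.035] total [-0.139 -0.004  0.   ] n 2 each [-0.07  -0.002  0.   ]
[ 0.6   -0.051  0.035] total [-0.183 -0.047  0.   ] n 2 each [-0.092 -0.024  0.   ]
[ 0.587 -0.07   0.035] total [-0.165 -0.093  0.001] n 2 each [-0.082 -0.047  0.   ]
[ 0.569 -0.084  0.035] total [-0.135 -0.133  0.001] n 2 each [-0.068 -0.066  0.001]
[ 0.549 -0.094  0.035] total [-0.096 -0.163  0.001] n 2 each [-0.048 -0.082  0.001]
[ 0.536 -0.097  0.035] total [-0.036 -0.108  0.001] n 1 each [-0.036 -0.108  0.001]
```

Request:
jog_arm(increments=[{"ax":0,"ay":0,"az":0,"dx":-0.062,"dy":0.01,"dz":0,"jaw":1},{"ax":0,"ay":0,"az":0,"dx":-0.062,"dy":0.01,"dz":0,"jaw":1},{"ax":0,"ay":0,"az":0,"dx":-0.07,"dy":-0.002,"dz":0,"jaw":1},{"ax":0,"ay":0,"az":0,"dx":-0.07,"dy":-0.002,"dz":0,"jaw":1},{"ax":0,"ay":0,"az":0,"dx":-0.092,"dy":-0.024,"dz":0,"jaw":1},{"ax":0,"ay":0,"az":0,"dx":-0.092,"dy":-0.024,"dz":0,"jaw":1},{"ax":0,"ay":0,"az":0,"dx":-0.082,"dy":-0.047,"dz":0,"jaw":1},{"ax":0,"ay":0,"az":0,"dx":-0.082,"dy":-0.047,"dz":0,"jaw":1},{"ax":0,"ay":0,"az":0,"dx":-0.068,"dy":-0.066,"dz":0,"jaw":1},{"ax":0,"ay":0,"az":0,"dx":-0.068,"dy":-0.066,"dz":0,"jaw":1},{"ax":0,"ay":0,"az":0,"dx":-0.048,"dy":-0.082,"dz":0,"jaw":1},{"ax":0,"ay":0,"az":0,"dx":0,"dy":0,"dz":0,"jaw":1}])

```text
clock: 8.75
eef_pos: [0.5634, -0.0909, 0.0411]
tool_rot: [179.8, 0.1, 84.6]
wrist_force: [-0.6, -1.5, 5.9]
grip_width: 0.0
grasp_force: 3.0
```

Request:
jog_arm(increments=[{"ax":0,"ay":0,"az":0,"dx":-0.04,"dy":-0.08,"dz":0,"jaw":1},{"ax":0,"ay":0,"az":0,"dx":-0.01,"dy":-0.04,"dz":0,"jaw":1},{"ax":0,"ay":0,"az":0,"dx":0,"dy":0,"dz":0,"jaw":1}])

```text
clock: 9.12
eef_pos: [0.5486, -0.0958, 0.041]
tool_rot: [179.7, 0.2, 84.6]
wrist_force: [0.9, -2.9, 6.8]
grip_width: 0.0003
grasp_force: 3.5
```

```bash
python3 - <<'E'
from h import *
save('scene','s1.png')
for t in ('leg_push','leg_hinge'): print(t,[(np.round(d['point'],3).tolist(),round(d['conf'],2)) for d in spotter.place_of(t,'scene')])
E
```

```text
leg_push [([0.543, -0.092, 0.041], 0.72), ([0.495, -0.244, 0.011], 0.69)]
leg_hinge [([0.52, -0.01, 0.047], 0.8), ([0.577, 0.229, -0.003], 0.62), ([0.453, 0.192, 0.192], 0.25)]
```

Request:
jog_arm(increments=[{"ax":0,"ay":0,"az":0,"dx":0,"dy":-0.06,"dz":0,"jaw":1},{"ax":0,"ay":0,"az":0,"dx":0,"dy":-0.06,"dz":0,"jaw":1},{"ax":0,"ay":0,"az":0,"dx":0.01,"dy":-0.04,"dz":0,"jaw":1},{"ax":0,"ay":0,"az":0,"dx":0,"dy":0,"dz":0,"jaw":1}])

```text
clock: 9.78
eef_pos: [0.5272, -0.0904, 0.0383]
tool_rot: [-179.9, -0.0, 84.6]
wrist_force: [-0.5, -0.4, 3.3]
grip_width: 0.0
grasp_force: 1.5
```

```bash
python3 - <<'E'
from h import *
s=st()
im=save('scene','s1.png'); cv2.imwrite('pics/s1c.png',cv2.resize(im[200:380,200:400,::-1],None,fx=3,fy=3))
for t in ('leg_push','leg_hinge'): print(t,[(np.round(d['point'],3).tolist(),round(d['conf'],2)) for d in spotter.place_of(t,'scene')])
E
```

```text
{'clock': 9.775, 'qpos': [-17.697, 0.457, 112.05, -0.019, 67.591, -12.33], 'eef_pos': [0.527, -0.09, 0.038], 'tool_rot': [-179.9, -0.004, 84.64], 'wrist_force': [-0.46, -0.372, 3.256], 'grip_width': 0.0, 'grasp_force': 1.486}
leg_push [([0.539, -0.095, 0.042], 0.72)]
leg_hinge [([0.523, -0.01, 0.049], 0.78), ([0.448, -0.415, 0.016], 0.4)]
```

View pics/s1c.png

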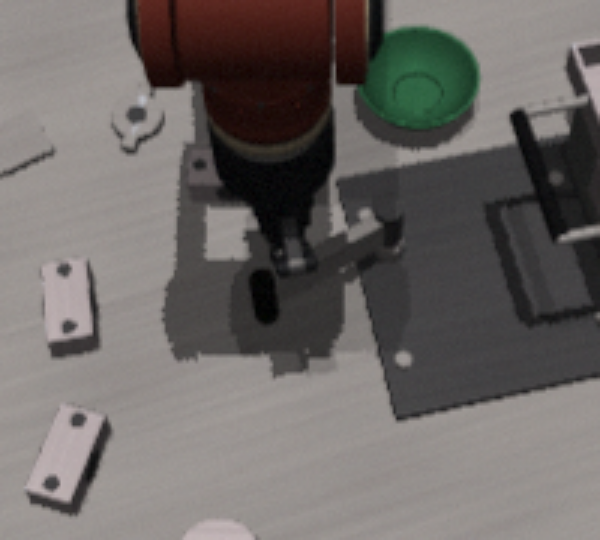

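The crop shows the leg from its hinge at (390,230) to the foot at (265,300), almost out. The fingers at (293,255) may have slipped onto or past it. I'll lift and look.

Request:
jog_arm(increments=[{"ax":0,"ay":0,"az":0,"dx":0,"dy":0,"dz":-0.2,"jaw":1},{"ax":0,"ay":0,"az":0,"dx":0,"dy":0,"dz":-0.4,"jaw":1},{"ax":0,"ay":0,"az":0,"dx":-0.3,"dy":0,"dz":-0.4,"jaw":1},{"ax":0,"ay":0,"az":0,"dx":-0.4,"dy":0,"dz":-0.4,"jaw":1},{"ax":0,"ay":0,"az":0,"dx":-0.4,"dy":0,"dz":-0.4,"jaw":1},{"ax":0,"ay":0,"az":0,"dx":0,"dy":0,"dz":0,"jaw":1}])

```text
clock: 10.68
eef_pos: [0.5181, -0.2178, 0.2515]
tool_rot: [179.6, 0.2, 84.4]
wrist_force: [0.7, 0.2, -0.6]
grip_width: 0.0002
grasp_force: 0.0
```

```bash
python3 - <<'E'
from h import *
s=st()
save('wrist','w3.png')
for c in ('scene','wrist'):
  if c=='scene': imaging.read_camera(c)
  for t in ('leg_push','leg_hinge','block1_mid'): print(t,[(np.round(d['point'],3).tolist(),round(d['conf'],2)) for d in spotter.place_of(t,c)])
E
```

```text
{'clock': 10.675, 'qpos': [-30.381, -7.211, 98.118, -0.005, 88.65, -24.809], 'eef_pos': [0.518, -0.218, 0.251], 'tool_rot': [179.6, 0.191, 84.427], 'wrist_force': [0.681, 0.212, -0.577], 'grip_width': 0.0, 'grasp_force': 0.0}
leg_push [([0.539, -0.095, 0.042], 0.95)]
leg_hinge [([0.586, 0.385, 0.009], 0.74), ([0.521, -0.009, 0.048], 0.58)]
block1_mid [([0.495, -0.248, 0.011], 0.65)]
leg_push [([0.541, -0.092, 0.044], 0.84)]
leg_hinge []
block1_mid [([0.493, -0.247, 0.01], 0.57)]
```

View pics/w3.png

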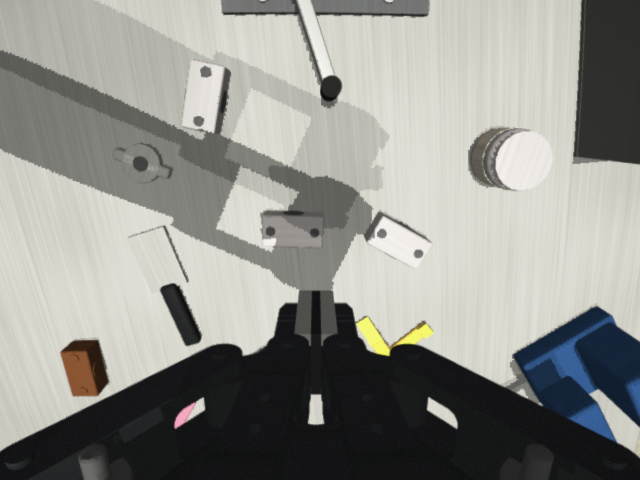

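The leg is about 77° out, with the foot at (330,88), and needs about 14° more. I'll turn the tool so that the stiff finger side does the pushing, and go lower.

Request:
jog_arm(increments=[{"ax":0,"ay":0,"az":-0.1,"dx":0,"dy":0,"dz":0,"jaw":1},{"ax":0,"ay":0,"az":-0.1,"dx":0,"dy":0,"dz":0,"jaw":1},{"ax":0,"ay":0,"az":-0.1,"dx":0,"dy":0,"dz":0,"jaw":1},{"ax":0,"ay":0,"az":-0.1,"dx":0,"dy":0,"dz":0,"jaw":1},{"ax":0,"ay":0,"az":-0.1,"dx":0,"dy":0,"dz":0,"jaw":1},{"ax":0,"ay":0,"az":-0.1,"dx":0,"dy":0,"dz":0,"jaw":1},{"ax":0,"ay":0,"az":-0.1,"dx":0,"dy":0,"dz":0,"jaw":1},{"ax":0,"ay":0,"az":-0.1,"dx":0,"dy":0,"dz":0,"jaw":1},{"ax":0,"ay":0,"az":-0.1,"dx":0,"dy":0,"dz":0,"jaw":1},{"ax":0,"ay":0,"az":0,"dx":-0.5,"dy":0,"dz":0,"jaw":1},{"ax":0,"ay":0,"az":0,"dx":0,"dy":0.4,"dz":0,"jaw":1},{"ax":0,"ay":0,"az":0,"dx":0,"dy":0.4,"dz":0,"jaw":1}])

```text
clock: 12.58
eef_pos: [0.5989, -0.135, 0.2449]
tool_rot: [180.0, -0.2, 165.6]
wrist_force: [0.3, 1.0, -0.1]
grip_width: 0.0001
grasp_force: 0.0
```

Request:
jog_arm(increments=[{"ax":0,"ay":0,"az":0,"dx":0,"dy":0.36,"dz":0,"jaw":1},{"ax":0,"ay":0,"az":0,"dx":0,"dy":0,"dz":0.4,"jaw":1},{"ax":0,"ay":0,"az":0,"dx":0,"dy":0,"dz":0.4,"jaw":1},{"ax":0,"ay":0,"az":0,"dx":0,"dy":0,"dz":0.4,"jaw":1},{"ax":0,"ay":0,"az":0,"dx":0,"dy":0,"dz":0.4,"jaw":1},{"ax":0,"ay":0,"az":0,"dx":0,"dy":0,"dz":0.33,"jaw":1},{"ax":0,"ay":0,"az":0,"dx":0,"dy":0,"dz":0,"jaw":1},{"ax":0,"ay":0,"az":0,"dx":0,"dy":0,"dz":0,"jaw":1}])

```text
clock: 13.58
eef_pos: [0.6103, -0.0945, 0.0169]
tool_rot: [-180.0, 0.1, 165.7]
wrist_force: [0.2, 0.8, 0.3]
grip_width: 0.0001
grasp_force: 0.0
```

Request:
jog_arm(increments=[{"ax":0,"ay":0,"az":0,"dx":0.16,"dy":-0.04,"dz":0,"jaw":1},{"ax":0,"ay":0,"az":0,"dx":0.16,"dy":-0.04,"dz":0,"jaw":1},{"ax":0,"ay":0,"az":0,"dx":0.08,"dy":-0.02,"dz":0,"jaw":1},{"ax":0,"ay":0,"az":0,"dx":0.06,"dy":-0.015,"dz":0,"jaw":1},{"ax":0,"ay":0,"az":0,"dx":0.06,"dy":-0.015,"dz":0,"jaw":1},{"ax":0,"ay":0,"az":0,"dx":0,"dy":0,"dz":0,"jaw":1}])

```text
clock: 14.32
eef_pos: [0.5448, -0.0942, 0.0157]
tool_rot: [180.0, 0.0, 165.6]
wrist_force: [-0.2, 0.2, -0.2]
grip_width: 0.0002
grasp_force: 0.0
```

Request:
jog_arm(increments=[{"ax":0,"ay":0,"az":0,"dx":0.05,"dy":-0.012,"dz":0,"jaw":1},{"ax":0,"ay":0,"az":0,"dx":0.03,"dy":-0.008,"dz":0,"jaw":1},{"ax":0,"ay":0,"az":0,"dx":0,"dy":0,"dz":0,"jaw":1}])

```text
clock: 14.7
eef_pos: [0.5348, -0.0941, 0.0153]
tool_rot: [180.0, -0.0, 165.6]
wrist_force: [0.0, -0.6, 0.2]
grip_width: 0.0002
grasp_force: 0.4
```

Request:
jog_arm(increments=[{"ax":0,"ay":0,"az":0,"dx":0.03,"dy":-0.008,"dz":0,"jaw":1},{"ax":0,"ay":0,"az":0,"dx":0.03,"dy":-0.008,"dz":0,"jaw":1},{"ax":0,"ay":0,"az":0,"dx":0,"dy":0,"dz":0,"jaw":1}])

```text
clock: 15.08
eef_pos: [0.5347, -0.0942, 0.016]
tool_rot: [179.8, 1.1, 165.6]
wrist_force: [26.9, 0.8, -19.4]
grip_width: -0.0001
grasp_force: 12.9
```

```bash
python3 - <<'E'
from h import *
s=st()
imaging.read_camera('scene')
for t in ('leg_push','leg_hinge'): print(t,[(np.round(d['point'],3).tolist(),round(d['conf'],2)) for d in spotter.place_of(t,'scene')])
E
```

```text
{'clock': 15.075, 'qpos': [-18.017, 2.585, 112.337, 0.336, 64.028, -93.72], 'eef_pos': [0.535, -0.094, 0.016], 'tool_rot': [179.764, 1.067, 165.556], 'wrist_force': [26.943, 0.819, -19.379], 'grip_width': -0.0, 'grasp_force': 12.938}
leg_push [([0.518, -0.096, 0.041], 0.75), ([0.449, -0.415, 0.016], 0.26)]
leg_hinge []
```

The leg is at its stop: 27 N reaction and leg_push at about -91.5°. I'll back off and go over the first block.

Request:
jog_arm(increments=[{"ax":0,"ay":0,"az":0,"dx":-0.15,"dy":0.04,"dz":0,"jaw":1},{"ax":0,"ay":0,"az":0,"dx":-0.1,"dy":0.02,"dz":0,"jaw":1},{"ax":0,"ay":0,"az":0,"dx":0,"dy":0,"dz":-0.4,"jaw":1},{"ax":0,"ay":0,"az":0,"dx":0,"dy":0,"dz":-0.4,"jaw":1},{"ax":0,"ay":0,"az":0,"dx":0,"dy":0,"dz":-0.4,"jaw":1},{"ax":0,"ay":0,"az":0,"dx":0,"dy":0,"dz":-0.35,"jaw":1},{"ax":0,"ay":0,"az":0.1,"dx":0,"dy":0,"dz":0,"jaw":0},{"ax":0,"ay":0,"az":0.1,"dx":0,"dy":0,"dz":0,"jaw":0},{"ax":0,"ay":0,"az":0.1,"dx":0,"dy":0,"dz":0,"jaw":0},{"ax":0,"ay":0,"az":0.1,"dx":0,"dy":0,"dz":0,"jaw":0},{"ax":0,"ay":0,"az":0.1,"dx":0,"dy":0,"dz":0,"jaw":0},{"ax":0,"ay":0,"az":0.1,"dx":0,"dy":0,"dz":0,"jaw":0}])

```text
clock: 16.73
eef_pos: [0.558, -0.0945, 0.2009]
tool_rot: [-179.9, -0.1, 111.3]
wrist_force: [-0.4, 0.0, -0.2]
grip_width: 0.0853
grasp_force: 0.0
```

Request:
jog_arm(increments=[{"ax":0,"ay":0,"az":0.1,"dx":0,"dy":0,"dz":0,"jaw":0},{"ax":0,"ay":0,"az":0.1,"dx":0,"dy":0,"dz":0,"jaw":0},{"ax":0,"ay":0,"az":0.1,"dx":0,"dy":0,"dz":0,"jaw":0},{"ax":0,"ay":0,"az":0.1,"dx":0,"dy":0,"dz":0,"jaw":0},{"ax":0,"ay":0,"az":0,"dx":-0.13,"dy":-0.4,"dz":0,"jaw":0},{"ax":0,"ay":0,"az":0,"dx":-0.13,"dy":-0.4,"dz":0,"jaw":0},{"ax":0,"ay":0,"az":0,"dx":-0.13,"dy":-0.4,"dz":0,"jaw":0},{"ax":0,"ay":0,"az":0,"dx":0,"dy":0,"dz":0,"jaw":0},{"ax":0,"ay":0,"az":0,"dx":0,"dy":0,"dz":0,"jaw":0}])

```text
clock: 17.85
eef_pos: [0.4075, -0.1043, 0.2016]
tool_rot: [180.0, -0.0, 75.6]
wrist_force: [0.1, 0.0, -0.2]
grip_width: 0.0852
grasp_force: 0.0
```

```bash
cat >> h.py <<'E'
def look(name,near=None):
    s=st(); im=save('wrist',name)
    hsv=cv2.cvtColor(im,cv2.COLOR_RGB2HSV)
    out=[]
    for t in ('block1_mid',):
        for d in spotter.outline_of(t,'wrist'): print('net',round(d['conf'],2),d['region'].sum(),blockfit(d['region'],'wrist',.028,s),'px',np.round(np.argwhere(d['region']).mean(0)[::-1]))
        for d in spotter.place_of(t,'wrist'): print('place',round(d['conf'],2),np.round(d['point'],4))
    return s,im
E
python3 - <<'E'
from h import *
s,im=look('w4.png')
E
```

```text
{'clock': 17.85, 'qpos': [-24.525, -26.937, 118.502, 0.01, 88.403, -10.139], 'eef_pos': [0.408, -0.104, 0.202], 'tool_rot': [179.966, -0.004, 75.613], 'wrist_force': [0.065, 0.037, -0.249], 'grip_width': 0.085, 'grasp_force': 0.0}
net 0.82 1558 (0.4917, -0.2413, 67, 47, -7.1) px [419. 321.]
place 0.74 [ 0.4935 -0.2469  0.0085]
```

View pics/w4.png

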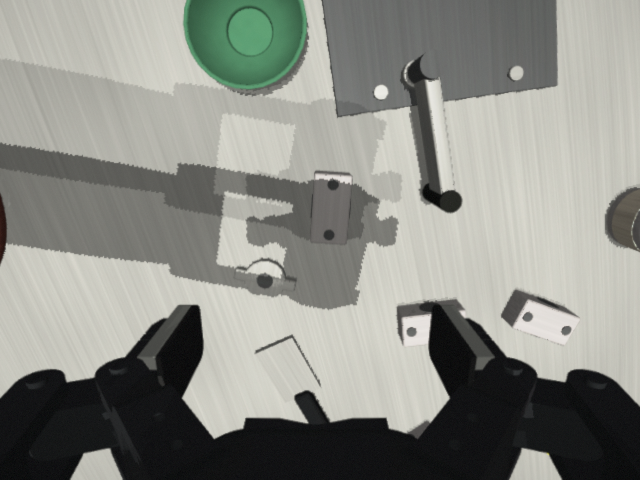

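Block A is at (330,213), nearly upright in the image, with the spoke wrench at (265,277) and the dish well clear. Blocks B and C are at (428,325) and (541,316).

```bash
python3 - <<'E'
from h import *
s=arm.get_state()
c=ray('wrist',[(314,182),(351,182),(346,245),(311,243),(265,275),(333,185),(329,235)],.028,s)[:,:2]
print(np.round(c,4)); m=c[:4].mean(0); print('mid',m, 'yaw',np.degrees(np.arctan2(*(c[5]-c[6])[::-1])))
moves([(*m,.2),(*m,.06),(*m,.004)],s)
E
```

```text
[[ 0.414  -0.0788]
 [ 0.4456 -0.0868]
 [ 0.4283 -0.1422]
 [ 0.3974 -0.1324]
 [ 0.3475 -0.1521]
 [ 0.4296 -0.0855]
 [ 0.4153 -0.129 ]]
mid [ 0.42132743 -0.11003079] yaw 71.8476848215243
[ 0.421 -0.11   0.2  ] total [-0.019  0.119  0.013] n 1 each [-0.019  0.119  0.013]
[ 0.421 -0.11   0.06 ] total [-0.     0.     1.167] n 3 each [-0.     0.     0.389]
[ 0.421 -0.11   0.004] total [-0.     0.     0.467] n 2 each [-0.     0.     0.233]
```

Request:
jog_arm(increments=[{"ax":0,"ay":0,"az":0.035,"dx":0,"dy":0,"dz":0,"jaw":0.25},{"ax":0,"ay":0,"az":0,"dx":-0.013,"dy":0.12,"dz":0,"jaw":0.25},{"ax":0,"ay":0,"az":0,"dx":0,"dy":0,"dz":0.4,"jaw":0.25},{"ax":0,"ay":0,"az":0,"dx":0,"dy":0,"dz":0.4,"jaw":0.25},{"ax":0,"ay":0,"az":0,"dx":0,"dy":0,"dz":0.4,"jaw":0.25},{"ax":0,"ay":0,"az":0,"dx":0,"dy":0,"dz":0.25,"jaw":0.25},{"ax":0,"ay":0,"az":0,"dx":0,"dy":0,"dz":0.17,"jaw":0.25},{"ax":0,"ay":0,"az":0,"dx":0,"dy":0,"dz":0,"jaw":0.25}])

```text
clock: 19.0
eef_pos: [0.4194, -0.1092, 0.005]
tool_rot: [-179.7, -0.0, 72.5]
wrist_force: [-0.1, -0.1, 0.3]
grip_width: 0.0639
grasp_force: 0.0
```

Request:
jog_arm(increments=[{"ax":0,"ay":0,"az":0,"dx":0,"dy":0,"dz":0,"jaw":1},{"ax":0,"ay":0,"az":0,"dx":0,"dy":0,"dz":0,"jaw":1},{"ax":0,"ay":0,"az":0,"dx":0,"dy":0,"dz":0,"jaw":1},{"ax":0,"ay":0,"az":0,"dx":0,"dy":0,"dz":0,"jaw":1},{"ax":0,"ay":0,"az":0,"dx":0,"dy":0,"dz":0,"jaw":1}], force=60)

```text
clock: 19.62
eef_pos: [0.4207, -0.1101, 0.0072]
tool_rot: [180.0, 0.0, 72.5]
wrist_force: [-0.7, 0.4, 0.1]
grip_width: 0.0001
grasp_force: 0.0
```

The grip closed on nothing. I'll lift and look.

Request:
jog_arm(increments=[{"ax":0,"ay":0,"az":0,"dx":0,"dy":0,"dz":-0.4,"jaw":1},{"ax":0,"ay":0,"az":0,"dx":0,"dy":0,"dz":-0.4,"jaw":1},{"ax":0,"ay":0,"az":0,"dx":0,"dy":0,"dz":-0.4,"jaw":0},{"ax":0,"ay":0,"az":0,"dx":0,"dy":0,"dz":-0.4,"jaw":0},{"ax":0,"ay":0,"az":0,"dx":0,"dy":0,"dz":0,"jaw":0},{"ax":0,"ay":0,"az":0,"dx":0,"dy":0,"dz":0,"jaw":0}])

```text
clock: 20.38
eef_pos: [0.4203, -0.11, 0.1985]
tool_rot: [-180.0, -0.0, 72.5]
wrist_force: [-0.3, -0.3, -0.6]
grip_width: 0.0717
grasp_force: 0.0
```

```bash
python3 - <<'E'
from h import *
s,im=look('w5.png')
E
```

```text
{'clock': 20.375, 'qpos': [-24.494, -24.48, 117.089, -0.0, 87.419, -6.973], 'eef_pos': [0.42, -0.11, 0.199], 'tool_rot': [-179.973, -0.003, 72.478], 'wrist_force': [-0.305, -0.307, -0.557], 'grip_width': 0.072, 'grasp_force': 0.0}
net 0.67 1271 (0.468, -0.2379, 47, 21, 75.8) px [421. 311.]
place 0.67 [ 0.4897 -0.2465  0.0099]
```

View pics/w5.png

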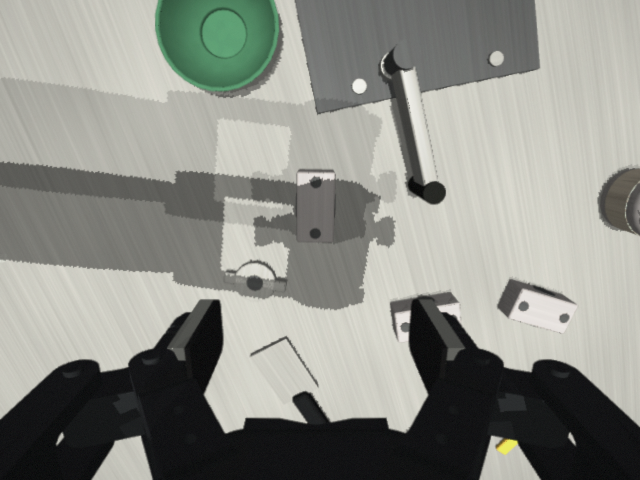

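The block has not moved and lies under the TCP at (315,207), so the grip closed above it. The earlier ride over the leg also suggests the tips are higher than the reported z. I'll check the TCP projection against the fingertips.

```bash
python3 - <<'E'
from h import *
m=imaging.camera_model('wrist');T=np.linalg.inv(np.array(m['hand_eye']));K=np.array(m['intrinsics']);D=np.array(m['dist_coeffs'])
print(K.round(1).tolist(),D)
P=np.array([[0,0,z] for z in (-.03,-.022,-.015,-.01,0,.01)])
print(cv2.projectPoints(P,T[:3,:3],T[:3,3],K,D)[0].reshape(-1,2).round(1))
# apparent block size vs assumed plane height, from w5 corners
s=arm.get_state()
for z in (-.02,0,.028):
    c=ray('wrist',[(298,180),(335,180),(333,242),(298,241)],z,s)[:,:2]
    print(z,np.round(1e3*np.linalg.norm(c-np.roll(c,1,0),axis=1),1),c.mean(0))
# triangulate block center with scene and wrist
ms=imaging.camera_model('scene');ps=np.array(ms['position'])
for z in (-.02,0,.028):print(z,ray('scene',[(277,253)],z).round(4))
E
```

```text
[[387.0, 0.0, 315.5], [0.0, 387.0, 242.0], [0.0, 0.0, 1.0]] [-0.0574713  0.         0.         0.         0.       ]
[[313.6 315.1]
 [313.7 306.2]
 [313.8 299.2]
 [313.8 294.4]
 [313.9 285.7]
 [314.  277.9]]
-0.02 [63.  36.7 64.1 36.3] [ 0.41752268 -0.11850413]
0 [59.7 34.8 60.7 34.4] [ 0.4187813  -0.11459773]
0.028 [55.1 32.1 56.1 31.8] [ 0.42054336 -0.10912877]
-0.02 [[ 0.389  -0.0967 -0.02  ]]
0 [[ 0.4016 -0.0984  0.    ]]
0.028 [[ 0.4191 -0.1007  0.028 ]]
```

Request:
jog_arm(increments=[{"ax":0,"ay":0,"az":0,"dx":0,"dy":0,"dz":0.4,"jaw":0.25},{"ax":0,"ay":0,"az":0,"dx":0,"dy":0,"dz":0.4,"jaw":0.25},{"ax":0,"ay":0,"az":0,"dx":0,"dy":0,"dz":0.4,"jaw":0.25},{"ax":0,"ay":0,"az":0,"dx":0,"dy":0,"dz":0.3,"jaw":0.25},{"ax":0,"ay":0,"az":0,"dx":0,"dy":0,"dz":0.1,"jaw":0.25},{"ax":0,"ay":0,"az":0,"dx":0,"dy":0,"dz":0.05,"jaw":0.25},{"ax":0,"ay":0,"az":0,"dx":0,"dy":0,"dz":0,"jaw":0.25}])

```text
clock: 21.4
eef_pos: [0.4213, -0.1104, 0.0018]
tool_rot: [179.9, 0.0, 72.5]
wrist_force: [-0.1, 0.2, 0.8]
grip_width: 0.0639
grasp_force: 0.0
```

Request:
jog_arm(increments=[{"ax":0,"ay":0,"az":0,"dx":0,"dy":0,"dz":0.03,"jaw":0.25},{"ax":0,"ay":0,"az":0,"dx":0,"dy":0,"dz":0,"jaw":0.25}])

```text
clock: 21.65
eef_pos: [0.4211, -0.1103, -0.002]
tool_rot: [179.9, 0.0, 72.5]
wrist_force: [-0.5, 0.8, 0.6]
grip_width: 0.0639
grasp_force: 0.0
```

Request:
jog_arm(increments=[{"ax":0,"ay":0,"az":0,"dx":0,"dy":0,"dz":0.03,"jaw":0.25},{"ax":0,"ay":0,"az":0,"dx":0,"dy":0,"dz":0,"jaw":0.25}])

```text
clock: 21.9
eef_pos: [0.4204, -0.11, -0.0064]
tool_rot: [-180.0, -0.0, 72.5]
wrist_force: [0.6, -0.2, 0.0]
grip_width: 0.0642
grasp_force: 0.0
```

Request:
jog_arm(increments=[{"ax":0,"ay":0,"az":0,"dx":0,"dy":0,"dz":0.04,"jaw":0.4},{"ax":0,"ay":0,"az":0,"dx":0,"dy":0,"dz":0,"jaw":0.4}])

```text
clock: 22.15
eef_pos: [0.4201, -0.1099, -0.0116]
tool_rot: [-179.9, -0.0, 72.5]
wrist_force: [-0.6, 0.2, -0.3]
grip_width: 0.0513
grasp_force: 0.0
```

Request:
jog_arm(increments=[{"ax":0,"ay":0,"az":0,"dx":0,"dy":0,"dz":0.04,"jaw":0.4},{"ax":0,"ay":0,"az":0,"dx":0,"dy":0,"dz":0,"jaw":0.4}])

```text
clock: 22.4
eef_pos: [0.4202, -0.1099, -0.0163]
tool_rot: [-179.9, -0.0, 72.5]
wrist_force: [0.5, -0.2, -0.7]
grip_width: 0.0513
grasp_force: 0.0
```

```bash
python3 - <<'E'
from h import *
st(); a=save('scene','s2.png'); b=save('side','d2.png')
m=np.vstack([cv2.resize(a[180:320,220:420],(600,420)),])
cv2.imwrite('pics/s2c.png',m[:,:,::-1])
E
```

```text
{'clock': 22.4, 'qpos': [-24.494, -8.739, 126.826, -0.001, 61.975, -6.974], 'eef_pos': [0.42, -0.11, -0.016], 'tool_rot': [-179.938, -0.007, 72.48], 'wrist_force': [0.514, -0.196, -0.671], 'grip_width': 0.051, 'grasp_force': 0.0}
```

View pics/s2c.png

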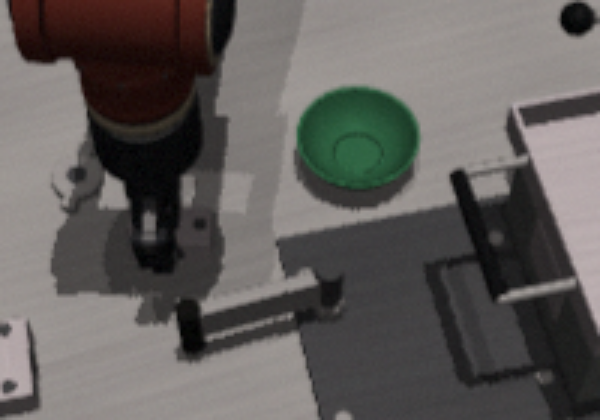

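```bash
python3 - <<'E'
from h import *
m=imaging.camera_model('scene');K=np.array(m['intrinsics']);D=np.array(m['dist_coeffs']);R=Ro.from_euler('xyz',m['rotation'],degrees=True).as_matrix().T;t=-R@np.array(m['position'])
pr=lambda P:cv2.projectPoints(np.array(P,float),R,t,K,D)[0].reshape(-1,2).round(1).tolist()
print(m['position'])
c=np.array([.42,-.11]);x=np.array([.301,.954]);y=np.array([.954,-.301])
for z in (-.016,0,.01,.02,.03):
    print(z,'crop', [[round((u-220)*3),round((v-180)*3)] for u,v in pr([[*(c+sy*y+sx*x),z] for sy,sx in ((.0256,-.011),(.0256,.011),(.040,-.011),(.040,.011),(-.0256,.011),(-.04,.011))])])
print('known: leg foot top expected', [[round((u-220)*3),round((v-180)*3)] for u,v in pr([[.5225-.0015,-.115,.063],[.5225,-.011,.063],[.392,.057,0]])])
a=cv2.imread('pics/d2.png'); cv2.imwrite('pics/d2c.png',cv2.resize(a[180:400,240:520],None,fx=2.5,fy=2.5))
s=cv2.imread('pics/s2.png'); cv2.imwrite('pics/s2d.png',cv2.resize(s[210:290,230:310],None,fx=7,fy=7,interpolation=cv2.INTER_CUBIC))
E
```

```text
[ 0.95590467 -0.17149448  0.88386688]
-0.016 crop [[149, 281], [178, 280], [149, 297], [177, 297], [180, 225], [180, 209]]
0 crop [[147, 271], [176, 270], [147, 287], [175, 286], [178, 214], [179, 199]]
0.01 crop [[146, 264], [175, 264], [145, 281], [174, 280], [177, 207], [178, 192]]
0.02 crop [[145, 258], [174, 257], [144, 274], [173, 274], [176, 200], [177, 185]]
0.03 crop [[143, 251], [172, 250], [142, 268], [172, 267], [175, 194], [176, 178]]
known: leg foot top expected [[186, 315], [326, 275], [352, 158]]
```

View pics/s2d.png

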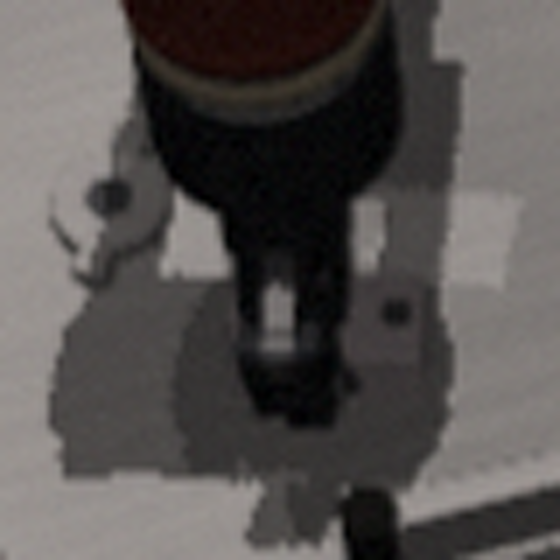

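The scene crop shows the fingertips at (310,425), still about 20–25 mm above the table. The block's right hole is at (395,312), so the gripper is too high and about 7 mm toward -y. I'll correct both and probe down.

Request:
jog_arm(increments=[{"ax":0,"ay":0,"az":0,"dx":0.06,"dy":0,"dz":0.04,"jaw":0.4},{"ax":0,"ay":0,"az":0,"dx":0,"dy":0,"dz":0.03,"jaw":0.4},{"ax":0,"ay":0,"az":0,"dx":0,"dy":0,"dz":0,"jaw":0.4}])

```text
clock: 22.88
eef_pos: [0.4224, -0.1029, -0.0247]
tool_rot: [-179.9, -0.0, 72.5]
wrist_force: [0.2, -0.1, 0.3]
grip_width: 0.0512
grasp_force: 0.0
```

Request:
jog_arm(increments=[{"ax":0,"ay":0,"az":0,"dx":0,"dy":0,"dz":0.03,"jaw":0.4},{"ax":0,"ay":0,"az":0,"dx":0,"dy":0,"dz":0,"jaw":0.4}])

```text
clock: 23.12
eef_pos: [0.4228, -0.1033, -0.0278]
tool_rot: [180.0, 0.0, 72.5]
wrist_force: [0.3, -0.2, -1.3]
grip_width: 0.0513
grasp_force: 0.0
```

Request:
jog_arm(increments=[{"ax":0,"ay":0,"az":0,"dx":0,"dy":0,"dz":0.03,"jaw":0.4},{"ax":0,"ay":0,"az":0,"dx":0,"dy":0,"dz":0,"jaw":0.4}])

```text
clock: 23.38
eef_pos: [0.4232, -0.1034, -0.0281]
tool_rot: [-179.8, 0.0, 72.5]
wrist_force: [-14.9, 5.0, 29.4]
grip_width: 0.0508
grasp_force: 14.6
```

Request:
jog_arm(increments=[{"ax":0,"ay":0,"az":0,"dx":0,"dy":0,"dz":-0.06,"jaw":0.4},{"ax":0,"ay":0,"az":0,"dx":0,"dy":0,"dz":0,"jaw":1},{"ax":0,"ay":0,"az":0,"dx":0,"dy":0,"dz":0,"jaw":1},{"ax":0,"ay":0,"az":0,"dx":0,"dy":0,"dz":0,"jaw":1},{"ax":0,"ay":0,"az":0,"dx":0,"dy":0,"dz":0,"jaw":1}], force=60)

```text
clock: 24.0
eef_pos: [0.4234, -0.1035, -0.0236]
tool_rot: [179.9, 0.0, 72.5]
wrist_force: [-0.7, 0.2, 7.1]
grip_width: 0.0333
grasp_force: 61.2
```

The block is gripped at 33.3 mm. The reported z is about 25 mm low, and I'll allow for that from now on. Next I'll lift and carry it to the tray.

Request:
jog_arm(increments=[{"ax":0,"ay":0,"az":0,"dx":0,"dy":0,"dz":-0.2,"jaw":1},{"ax":0,"ay":0,"az":0,"dx":0,"dy":0,"dz":-0.4,"jaw":1},{"ax":0,"ay":0,"az":0,"dx":0,"dy":0,"dz":-0.4,"jaw":1},{"ax":0,"ay":0,"az":0,"dx":0,"dy":0,"dz":-0.4,"jaw":1},{"ax":0,"ay":0,"az":-0.07,"dx":0,"dy":0,"dz":-0.4,"jaw":1},{"ax":0,"ay":0,"az":-0.067,"dx":0,"dy":0,"dz":0,"jaw":1},{"ax":0,"ay":0,"az":0,"dx":0,"dy":0,"dz":0,"jaw":1}])

```text
clock: 24.88
eef_pos: [0.4224, -0.1031, 0.1911]
tool_rot: [-179.9, -0.0, 84.7]
wrist_force: [-1.0, -0.0, -2.2]
grip_width: 0.0331
grasp_force: 60.3
```

Request:
jog_arm(increments=[{"ax":0,"ay":0,"az":0,"dx":0.4,"dy":0.17,"dz":0,"jaw":1},{"ax":0,"ay":0,"az":0,"dx":0.4,"dy":0.17,"dz":0,"jaw":1},{"ax":0,"ay":0,"az":0,"dx":0.4,"dy":0.17,"dz":0,"jaw":1},{"ax":0,"ay":0,"az":0,"dx":0.4,"dy":0.17,"dz":0,"jaw":1},{"ax":0,"ay":0,"az":0,"dx":0.4,"dy":0.17,"dz":0,"jaw":1},{"ax":0,"ay":0,"az":0,"dx":0.4,"dy":0.17,"dz":0,"jaw":1},{"ax":0,"ay":0,"az":0,"dx":0.4,"dy":0.17,"dz":0,"jaw":1},{"ax":0,"ay":0,"az":0,"dx":0.4,"dy":0.17,"dz":0,"jaw":1},{"ax":0,"ay":0,"az":0,"dx":0,"dy":0,"dz":0,"jaw":1},{"ax":0,"ay":0,"az":0,"dx":0,"dy":0,"dz":0,"jaw":1}])

```text
clock: 26.12
eef_pos: [0.619, 0.2641, 0.1894]
tool_rot: [-179.8, 0.1, 84.8]
wrist_force: [-0.6, -0.3, -1.1]
grip_width: 0.0329
grasp_force: 60.3
```

Request:
jog_arm(increments=[{"ax":0,"ay":0,"az":0,"dx":0,"dy":0,"dz":0.35,"jaw":1},{"ax":0,"ay":0,"az":0,"dx":0,"dy":0,"dz":0.3,"jaw":1},{"ax":0,"ay":0,"az":0,"dx":0,"dy":0,"dz":0.1,"jaw":1},{"ax":0,"ay":0,"az":0,"dx":0,"dy":0,"dz":0.03,"jaw":1},{"ax":0,"ay":0,"az":0,"dx":0,"dy":0,"dz":0,"jaw":1}])

```text
clock: 26.75
eef_pos: [0.6209, 0.2644, 0.0999]
tool_rot: [179.9, -0.1, 84.8]
wrist_force: [0.3, 0.0, -1.0]
grip_width: 0.0332
grasp_force: 60.4
```

```bash
python3 - <<'E'
from h import *
st(); a=save('scene','s3.png')
cv2.imwrite('pics/s3c.png',cv2.resize(a[120:380,120:560,::-1],(792,468)))
E
```

```text
{'clock': 26.75, 'qpos': [16.756, 14.176, 90.526, -0.002, 75.159, 21.979], 'eef_pos': [0.621, 0.264, 0.1], 'tool_rot': [179.87, -0.05, 84.778], 'wrist_force': [0.324, 0.039, -0.995], 'grip_width': 0.033, 'grasp_force': 60.381}
```

View pics/s3c.png

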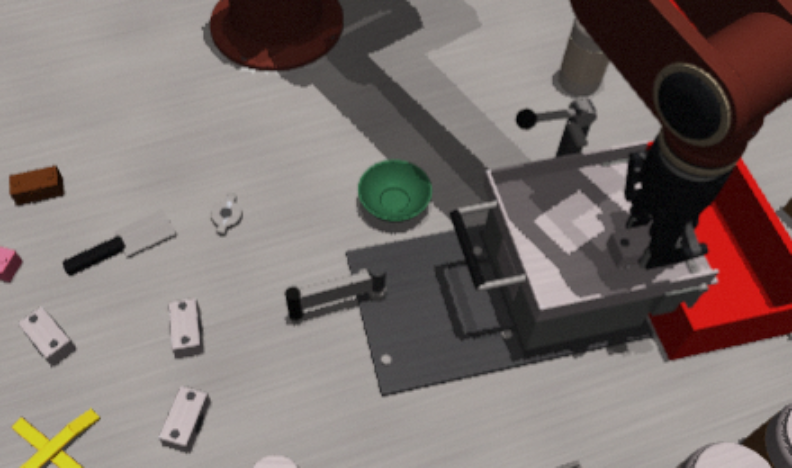

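The crop shows the block held inside the tray near the lip at (625,245), the leg out, and three blocks left on the table. I'll lower the rest and release.

Request:
jog_arm(increments=[{"ax":0,"ay":0,"az":0,"dx":0,"dy":0,"dz":0.04,"jaw":1},{"ax":0,"ay":0,"az":0,"dx":0,"dy":0,"dz":0.03,"jaw":1},{"ax":0,"ay":0,"az":0,"dx":0,"dy":0,"dz":0,"jaw":1}])

```text
clock: 27.18
eef_pos: [0.6197, 0.2644, 0.0893]
tool_rot: [-180.0, 0.0, 84.8]
wrist_force: [-0.1, -0.4, -1.0]
grip_width: 0.0331
grasp_force: 60.4
```

Request:
jog_arm(increments=[{"ax":0,"ay":0,"az":0,"dx":0,"dy":0,"dz":0.015,"jaw":1},{"ax":0,"ay":0,"az":0,"dx":0,"dy":0,"dz":0,"jaw":1}])

```text
clock: 27.42
eef_pos: [0.6202, 0.2646, 0.0885]
tool_rot: [180.0, -0.0, 84.8]
wrist_force: [-0.9, 0.3, 1.2]
grip_width: 0.0328
grasp_force: 60.5
```

Request:
jog_arm(increments=[{"ax":0,"ay":0,"az":0,"dx":0,"dy":0,"dz":0,"jaw":0.45},{"ax":0,"ay":0,"az":0,"dx":0,"dy":0,"dz":0,"jaw":0.45},{"ax":0,"ay":0,"az":0,"dx":0,"dy":0,"dz":0,"jaw":0.45},{"ax":0,"ay":0,"az":0,"dx":0,"dy":0,"dz":-0.3,"jaw":0.45},{"ax":0,"ay":0,"az":0,"dx":0,"dy":0,"dz":-0.45,"jaw":0.45},{"ax":0,"ay":0,"az":0,"dx":0,"dy":0,"dz":-0.45,"jaw":0.45},{"ax":0,"ay":0,"az":0,"dx":0,"dy":0,"dz":0,"jaw":0.45}])

```text
clock: 28.3
eef_pos: [0.6231, 0.2655, 0.2399]
tool_rot: [179.3, -0.3, 84.8]
wrist_force: [-0.5, 0.6, 0.4]
grip_width: 0.0468
grasp_force: 0.0
```

```bash
python3 - <<'E'
from h import *
s=st(); imaging.read_camera('scene')
for n,p in dict(B=[(220.6,291.7),(222.8,310)],C=[(225.6,339.4),(220,360)],D=[(141.7,298.3),(150.6,311.7)]).items():
    w=ray('scene',p,.028)[:,:2]; d=w[1]-w[0]; print(n,w.mean(0).round(4),'hole gap',np.linalg.norm(d).round(4),'yaw',np.degrees(np.arctan2(d[1],d[0])).round(1))
for d in spotter.place_of('block1_mid','scene'): print(np.round(d['point'],3),d['conf'])
R=toolR(s);moves([(.495,-.246,.22)],s)
E
```

```text
{'clock': 28.3, 'qpos': [16.785, 8.5, 83.377, 0.001, 87.407, 21.969], 'eef_pos': [0.623, 0.265, 0.24], 'tool_rot': [179.336, -0.268, 84.818], 'wrist_force': [-0.502, 0.6, 0.409], 'grip_width': 0.047, 'grasp_force': 0.0}
B [ 0.4976 -0.2459] hole gap 0.0445 yaw -5.5
C [ 0.6053 -0.2655] hole gap 0.0433 yaw -26.7
D [ 0.4555 -0.4019] hole gap 0.0408 yaw 21.1
[ 0.452 -0.415  0.016] 0.7
[ 0.72  -0.194  0.004] 0.62
[ 0.495 -0.248  0.011] 0.56
[ 0.495 -0.246  0.22 ] total [-4.342 -0.68   0.138] n 10 each [-0.434 -0.068  0.014]
```

Request:
jog_arm(increments=[{"ax":0,"ay":0,"az":0,"dx":-0.434,"dy":-0.067,"dz":0.014,"jaw":0.1},{"ax":0,"ay":0,"az":0,"dx":-0.434,"dy":-0.067,"dz":0.014,"jaw":0.1},{"ax":0,"ay":0,"az":0,"dx":-0.434,"dy":-0.067,"dz":0.014,"jaw":0.1},{"ax":0,"ay":0,"az":0,"dx":-0.434,"dy":-0.067,"dz":0.014,"jaw":0.1},{"ax":0,"ay":0,"az":0,"dx":-0.434,"dy":-0.067,"dz":0.014,"jaw":0.1},{"ax":0,"ay":0,"az":0,"dx":-0.434,"dy":-0.067,"dz":0.014,"jaw":0.1},{"ax":0,"ay":0,"az":0,"dx":-0.434,"dy":-0.067,"dz":0.014,"jaw":0.1},{"ax":0,"ay":0,"az":0,"dx":-0.434,"dy":-0.067,"dz":0.014,"jaw":0.1},{"ax":0,"ay":0,"az":0,"dx":-0.434,"dy":-0.067,"dz":0.014,"jaw":0.1},{"ax":0,"ay":0,"az":0,"dx":-0.434,"dy":-0.067,"dz":0.014,"jaw":0.1},{"ax":0,"ay":0,"az":0.1,"dx":0,"dy":0,"dz":0,"jaw":0.1},{"ax":0,"ay":0,"az":0.1,"dx":0,"dy":0,"dz":0,"jaw":0.1}])

```text
clock: 29.9
eef_pos: [0.4913, -0.2471, 0.2122]
tool_rot: [-179.7, -0.1, 66.4]
wrist_force: [0.3, 0.2, -0.2]
grip_width: 0.0767
grasp_force: 0.0
```

Request:
jog_arm(increments=[{"ax":0,"ay":0,"az":0.1,"dx":0,"dy":0,"dz":0,"jaw":0.1},{"ax":0,"ay":0,"az":0.1,"dx":0,"dy":0,"dz":0,"jaw":0.1},{"ax":0,"ay":0,"az":0.1,"dx":0,"dy":0,"dz":0,"jaw":0.1},{"ax":0,"ay":0,"az":0.1,"dx":0,"dy":0,"dz":0,"jaw":0.1},{"ax":0,"ay":0,"az":0.1,"dx":0,"dy":0,"dz":0,"jaw":0.1},{"ax":0,"ay":0,"az":0.1,"dx":0,"dy":0,"dz":0,"jaw":0.1},{"ax":0,"ay":0,"az":0.1,"dx":0,"dy":0,"dz":0,"jaw":0.1},{"ax":0,"ay":0,"az":0.1,"dx":0,"dy":0,"dz":0,"jaw":0.1},{"ax":0,"ay":0,"az":0,"dx":0,"dy":0,"dz":0,"jaw":0.1}])

```text
clock: 31.02
eef_pos: [0.4919, -0.2463, 0.2128]
tool_rot: [-179.9, 0.2, -5.1]
wrist_force: [-0.4, 0.7, 1.1]
grip_width: 0.0769
grasp_force: 0.0
```

```bash
cat >> h.py <<'E'
def bright(im,s,lo=(40,470),hi=(0,330),zrel=.003):
    """white-ish block top faces in the wrist picture: px centre, world fit"""
    lab=cv2.cvtColor(im,cv2.COLOR_RGB2GRAY)
    bg=cv2.medianBlur(lab,101)
    for d in spotter.outline_of('block1_mid','wrist'):
        r=d['region'].astype(np.uint8); ys,xs=np.where(r)
        x0,x1,y0,y1=xs.min()-12,xs.max()+13,ys.min()-12,ys.max()+13
        x0,y0=max(x0,0),max(y0,0)
        m=np.full(lab.shape,cv2.GC_BGD,np.uint8); m[y0:y1,x0:x1]=cv2.GC_PR_BGD; m[r>0]=cv2.GC_PR_FGD
        hole=(lab[y0:y1,x0:x1]<80)
        n,l,stt,c=cv2.connectedComponentsWithStats(hole.astype(np.uint8))
        print(round(d['conf'],2),'bbox',x0+12,y0+12,x1-13,y1-13,'holes',[(np.round(c[i]+[x0,y0],1).tolist(),int(stt[i,4])) for i in range(1,n) if stt[i,4]>15])
E
python3 - <<'E'
from h import *
s,im=look('w6.png')
bright(im,s)
imaging.read_camera('scene')
for d in spotter.outline_of('block1_mid','scene'): print(d['conf'],d['region'].sum(),blockfit(d['region'],'scene'))
E
```

```text
{'clock': 31.025, 'qpos': [-34.35, -7.286, 101.856, 0.001, 85.655, 60.736], 'eef_pos': [0.492, -0.246, 0.213], 'tool_rot': [-179.889, 0.194, -5.086], 'wrist_force': [-0.419, 0.683, 1.143], 'grip_width': 0.077, 'grasp_force': 0.0}
net 0.64 2558 (0.4943, -0.2483, 65, 35, -7.7) px [317. 206.]
place 0.78 [ 0.4898 -0.2465  0.0109]
0.64 bbox 297 171 336 241 holes [([318.1, 183.5], 97), ([298.4, 204.3], 34), ([335.6, 207.1], 27), ([317.9, 230.9], 38)]
0.75 467 (0.5005, -0.2436, 71, 34, -11.1)
0.23 7806 (0.5236, 0.2577, 300, 230, 84.0)
```

View pics/w6.png

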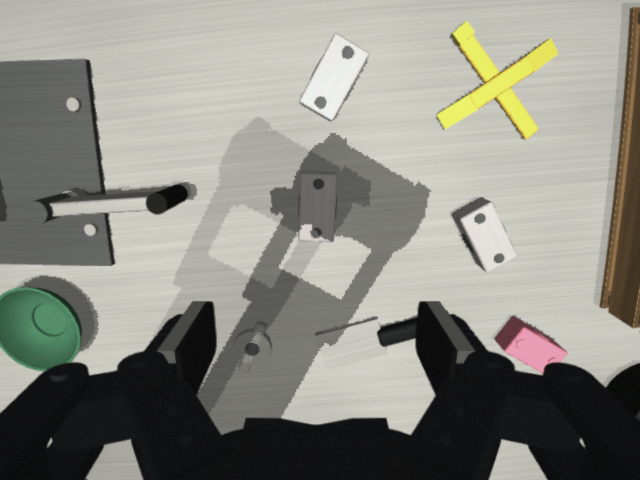

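Block B is at (318,208), C has holes at (348,52)/(321,103), and D has holes at (480,218)/(499,258). The pink look-alike is at (530,345), clear of D.

```bash
python3 - <<'E'
from h import *
s=arm.get_state()
for zz in (.003,.028):
  for n,p in dict(B=[(318,184),(318,232)],C=[(348,52),(321,103)],D=[(480,218),(499,258)],pink=[(530,345)]).items():
    w=ray('wrist',p,zz,s)[:,:2]; d=w[-1]-w[0]; print(zz,n,w.mean(0).round(4),'gap',np.linalg.norm(d).round(4),'yaw',np.degrees(np.arctan2(d[1],d[0])).round(1))
E
```

```text
0.003 B [ 0.4886 -0.2497] gap 0.0487 yaw 175.0
0.003 C [ 0.6091 -0.2753] gap 0.0507 yaw 146.2
0.003 D [ 0.4421 -0.4237] gap 0.0499 yaw -154.3
0.003 pink [ 0.3111 -0.4762] gap 0.0 yaw 0.0
0.028 B [ 0.4935 -0.25  ] gap 0.0455 yaw 175.0
0.028 C [ 0.6061 -0.2739] gap 0.0474 yaw 146.2
0.028 D [ 0.45   -0.4125] gap 0.0466 yaw -154.3
0.028 pink [ 0.3277 -0.4615] gap 0.0 yaw 0.0
```

Request:
jog_arm(increments=[{"ax":0,"ay":0,"az":0,"dx":0.025,"dy":0.015,"dz":0.4,"jaw":0.28},{"ax":0,"ay":0,"az":0,"dx":0,"dy":0,"dz":0.4,"jaw":0.28},{"ax":0,"ay":0,"az":0,"dx":0,"dy":0,"dz":0.4,"jaw":0.28},{"ax":0,"ay":0,"az":0,"dx":0,"dy":0,"dz":0.4,"jaw":0.28},{"ax":0,"ay":0,"az":0,"dx":0,"dy":0,"dz":0.2,"jaw":0.28},{"ax":0,"ay":0,"az":0,"dx":0,"dy":0,"dz":0.12,"jaw":0.28},{"ax":0,"ay":0,"az":0,"dx":0,"dy":0,"dz":0,"jaw":0.28}])

```text
clock: 32.2
eef_pos: [0.4953, -0.2487, -0.0158]
tool_rot: [-180.0, 0.1, -5.2]
wrist_force: [0.2, -0.3, -0.3]
grip_width: 0.0611
grasp_force: 0.0
```

Request:
jog_arm(increments=[{"ax":0,"ay":0,"az":0,"dx":0,"dy":0,"dz":0,"jaw":1},{"ax":0,"ay":0,"az":0,"dx":0,"dy":0,"dz":0,"jaw":1},{"ax":0,"ay":0,"az":0,"dx":0,"dy":0,"dz":0,"jaw":1},{"ax":0,"ay":0,"az":0,"dx":0,"dy":0,"dz":0,"jaw":1}], force=60)

```text
clock: 32.7
eef_pos: [0.4972, -0.2501, -0.0131]
tool_rot: [179.9, -0.2, -5.2]
wrist_force: [-0.6, -0.6, 7.1]
grip_width: 0.0325
grasp_force: 61.0
```

Request:
jog_arm(increments=[{"ax":0,"ay":0,"az":0,"dx":0,"dy":0,"dz":-0.2,"jaw":1},{"ax":0,"ay":0,"az":0,"dx":0,"dy":0,"dz":-0.4,"jaw":1},{"ax":0,"ay":0,"az":0,"dx":0,"dy":0,"dz":-0.4,"jaw":1},{"ax":0,"ay":0,"az":0,"dx":0,"dy":0,"dz":-0.4,"jaw":1},{"ax":0,"ay":0,"az":0,"dx":0,"dy":0,"dz":-0.4,"jaw":1},{"ax":0,"ay":0,"az":0,"dx":0,"dy":0,"dz":0,"jaw":1}])

```text
clock: 33.45
eef_pos: [0.498, -0.2505, 0.2065]
tool_rot: [179.7, -0.5, -5.2]
wrist_force: [0.6, 0.8, -0.8]
grip_width: 0.0325
grasp_force: 60.3
```

Request:
jog_arm(increments=[{"ax":0,"ay":0,"az":0,"dx":0.07,"dy":-0.408,"dz":0,"jaw":1},{"ax":0,"ay":0,"az":0,"dx":0.07,"dy":-0.408,"dz":0,"jaw":1},{"ax":0,"ay":0,"az":0,"dx":0.07,"dy":-0.408,"dz":0,"jaw":1},{"ax":0,"ay":0,"az":0,"dx":0.07,"dy":-0.408,"dz":0,"jaw":1},{"ax":0,"ay":0,"az":0,"dx":0.07,"dy":-0.408,"dz":0,"jaw":1},{"ax":0,"ay":0,"az":0,"dx":0.07,"dy":-0.408,"dz":0,"jaw":1},{"ax":0,"ay":0,"az":0,"dx":0.07,"dy":-0.408,"dz":0,"jaw":1},{"ax":0,"ay":0,"az":0,"dx":0.07,"dy":-0.408,"dz":0,"jaw":1},{"ax":0,"ay":0,"az":0,"dx":0.07,"dy":-0.408,"dz":0,"jaw":1},{"ax":0,"ay":0,"az":0,"dx":0,"dy":0,"dz":0,"jaw":1},{"ax":0,"ay":0,"az":0,"dx":0,"dy":0,"dz":0,"jaw":1}])

```text
clock: 34.83
eef_pos: [0.6099, 0.1827, 0.199]
tool_rot: [179.9, 0.1, -5.2]
wrist_force: [0.3, 0.1, -0.5]
grip_width: 0.0328
grasp_force: 60.3
```

Request:
jog_arm(increments=[{"ax":0,"ay":0,"az":0,"dx":0,"dy":0,"dz":0.3,"jaw":1},{"ax":0,"ay":0,"az":0,"dx":0,"dy":0,"dz":0.3,"jaw":1},{"ax":0,"ay":0,"az":0,"dx":0,"dy":0,"dz":0.15,"jaw":1},{"ax":0,"ay":0,"az":0,"dx":0,"dy":0,"dz":0,"jaw":1},{"ax":0,"ay":0,"az":0,"dx":0,"dy":0,"dz":0,"jaw":1}])

```text
clock: 35.45
eef_pos: [0.6119, 0.1828, 0.1126]
tool_rot: [-180.0, -0.1, -5.2]
wrist_force: [-0.8, -1.0, -0.3]
grip_width: 0.0329
grasp_force: 60.3
```

Request:
jog_arm(increments=[{"ax":0,"ay":0,"az":0,"dx":0,"dy":0,"dz":0.04,"jaw":1},{"ax":0,"ay":0,"az":0,"dx":0,"dy":0,"dz":0,"jaw":1}])

```text
clock: 35.7
eef_pos: [0.6111, 0.1831, 0.1065]
tool_rot: [-180.0, -0.0, -5.2]
wrist_force: [-0.5, 0.4, -1.0]
grip_width: 0.0324
grasp_force: 60.3
```

Request:
jog_arm(increments=[{"ax":0,"ay":0,"az":0,"dx":0,"dy":0,"dz":0.03,"jaw":1},{"ax":0,"ay":0,"az":0,"dx":0,"dy":0,"dz":0,"jaw":1}])

```text
clock: 35.95
eef_pos: [0.6105, 0.183, 0.102]
tool_rot: [180.0, 0.0, -5.2]
wrist_force: [-0.2, -0.3, -1.3]
grip_width: 0.0324
grasp_force: 60.3
```

Request:
jog_arm(increments=[{"ax":0,"ay":0,"az":0,"dx":0,"dy":0,"dz":0.03,"jaw":1},{"ax":0,"ay":0,"az":0,"dx":0,"dy":0,"dz":0,"jaw":1}])

```text
clock: 36.2
eef_pos: [0.611, 0.1831, 0.0989]
tool_rot: [-180.0, -0.0, -5.2]
wrist_force: [0.1, -0.1, -0.8]
grip_width: 0.0331
grasp_force: 60.4
```

Request:
jog_arm(increments=[{"ax":0,"ay":0,"az":0,"dx":0,"dy":0,"dz":0.03,"jaw":1},{"ax":0,"ay":0,"az":0,"dx":0,"dy":0,"dz":0,"jaw":1}])

```text
clock: 36.45
eef_pos: [0.6112, 0.1831, 0.0988]
tool_rot: [180.0, -0.0, -5.2]
wrist_force: [-8.6, -1.8, 14.5]
grip_width: 0.0325
grasp_force: 62.1
```

Request:
jog_arm(increments=[{"ax":0,"ay":0,"az":0,"dx":0,"dy":0,"dz":-0.015,"jaw":0.45},{"ax":0,"ay":0,"az":0,"dx":0,"dy":0,"dz":-0.015,"jaw":0.45},{"ax":0,"ay":0,"az":0,"dx":0,"dy":0,"dz":0,"jaw":0.45},{"ax":0,"ay":0,"az":0,"dx":0,"dy":0,"dz":-0.3,"jaw":0.45},{"ax":0,"ay":0,"az":0,"dx":0,"dy":0,"dz":-0.4,"jaw":0.3},{"ax":0,"ay":0,"az":0,"dx":0,"dy":0,"dz":-0.3,"jaw":0.2},{"ax":0,"ay":0,"az":0.106,"dx":0,"dy":0,"dz":0,"jaw":0.2},{"ax":0,"ay":0,"az":0.106,"dx":0,"dy":0,"dz":0,"jaw":0.2},{"ax":0,"ay":0,"az":0.106,"dx":0,"dy":0,"dz":0,"jaw":0.2},{"ax":0,"ay":0,"az":0,"dx":0,"dy":0,"dz":0,"jaw":0.2}])

```text
clock: 37.7
eef_pos: [0.6107, 0.183, 0.2183]
tool_rot: [180.0, 0.0, -33.7]
wrist_force: [0.6, -0.1, -0.0]
grip_width: 0.068
grasp_force: 0.0
```

Request:
jog_arm(increments=[{"ax":0,"ay":0,"az":0,"dx":0.23,"dy":0.352,"dz":0,"jaw":0.2},{"ax":0,"ay":0,"az":0,"dx":0.23,"dy":0.352,"dz":0,"jaw":0.2},{"ax":0,"ay":0,"az":0,"dx":0.23,"dy":0.352,"dz":0,"jaw":0.2},{"ax":0,"ay":0,"az":0,"dx":0.23,"dy":0.352,"dz":0,"jaw":0.2},{"ax":0,"ay":0,"az":0,"dx":0.23,"dy":0.352,"dz":0,"jaw":0.2},{"ax":0,"ay":0,"az":0,"dx":0.23,"dy":0.352,"dz":0,"jaw":0.2},{"ax":0,"ay":0,"az":0,"dx":0.23,"dy":0.352,"dz":0,"jaw":0.2},{"ax":0,"ay":0,"az":0,"dx":0.23,"dy":0.352,"dz":0,"jaw":0.2},{"ax":0,"ay":0,"az":0,"dx":0.23,"dy":0.352,"dz":0,"jaw":0.2},{"ax":0,"ay":0,"az":0,"dx":0,"dy":0,"dz":0,"jaw":0.2},{"ax":0,"ay":0,"az":0,"dx":0,"dy":0,"dz":0,"jaw":0.2}])

```text
clock: 39.08
eef_pos: [0.6055, -0.2708, 0.2184]
tool_rot: [-180.0, 0.1, -33.7]
wrist_force: [0.3, -0.1, -0.8]
grip_width: 0.0681
grasp_force: 0.0
```

```bash
cat >> h.py <<'E'
def holes(im,s,z=.028,roi=(200,450,60,300)):
    """dark bore discs inside bright tops"""
    g=cv2.cvtColor(im,cv2.COLOR_RGB2GRAY); x0,x1,y0,y1=roi
    bh=cv2.morphologyEx(g,cv2.MORPH_BLACKHAT,cv2.getStructuringElement(2,(25,25)))
    n,l,t,c=cv2.connectedComponentsWithStats((bh>45).astype(np.uint8))
    for i in range(1,n):
        if 40<t[i,4]<260 and x0<c[i][0]<x1 and y0<c[i][1]<y1 and .6<t[i,2]/t[i,3]<1.6: print('hole',c[i].round(1),t[i,4],ray('wrist',[c[i]],z,s)[0].round(4))
E
python3 - <<'E'
from h import *
s,im=look('w7.png'); holes(im,s,roi=(0,640,0,330))
E
```

```text
{'clock': 39.075, 'qpos': [-30.531, 7.773, 86.219, 0.026, 86.057, 93.204], 'eef_pos': [0.606, -0.271, 0.218], 'tool_rot': [-179.977, 0.051, -33.737], 'wrist_force': [0.282, -0.148, -0.781], 'grip_width': 0.068, 'grasp_force': 0.0}
hole [450.    9.8] 244 [ 0.6852 -0.4606  0.028 ]
hole [135.4  68.1] 51 [ 0.7973 -0.2098  0.028 ]
hole [317.2 184.8] 76 [ 0.6235 -0.285   0.028 ]
hole [500.6 250.6] 86 [ 0.4701 -0.3999  0.028 ]
hole [535.7 272.9] 85 [ 0.4285 -0.4199  0.028 ]
hole [219.7 309.6] 255 [ 0.5729 -0.1318  0.028 ]
hole [411.2 309.7] 254 [ 0.4643 -0.2946  0.028 ]
```

Request:
jog_arm(increments=[{"ax":0,"ay":0,"az":0,"dx":0.025,"dy":0.01,"dz":0.4,"jaw":0.28},{"ax":0,"ay":0,"az":0,"dx":0,"dy":0,"dz":0.4,"jaw":0.28},{"ax":0,"ay":0,"az":0,"dx":0,"dy":0,"dz":0.4,"jaw":0.28},{"ax":0,"ay":0,"az":0,"dx":0,"dy":0,"dz":0.4,"jaw":0.28},{"ax":0,"ay":0,"az":0,"dx":0,"dy":0,"dz":0.2,"jaw":0.28},{"ax":0,"ay":0,"az":0,"dx":0,"dy":0,"dz":0.12,"jaw":0.28},{"ax":0,"ay":0,"az":0,"dx":0,"dy":0,"dz":0,"jaw":0.28}])

```text
clock: 40.1
eef_pos: [0.6072, -0.2729, -0.0122]
tool_rot: [180.0, 0.1, -33.7]
wrist_force: [-0.6, -0.6, 0.5]
grip_width: 0.0613
grasp_force: 0.0
```

Request:
jog_arm(increments=[{"ax":0,"ay":0,"az":0,"dx":0,"dy":0,"dz":0,"jaw":1},{"ax":0,"ay":0,"az":0,"dx":0,"dy":0,"dz":0,"jaw":1},{"ax":0,"ay":0,"az":0,"dx":0,"dy":0,"dz":0,"jaw":1},{"ax":0,"ay":0,"az":0,"dx":0,"dy":0,"dz":0,"jaw":1}], force=60)

```text
clock: 40.6
eef_pos: [0.6091, -0.2746, -0.0092]
tool_rot: [-180.0, -0.2, -33.8]
wrist_force: [-0.2, -0.1, 6.1]
grip_width: 0.0321
grasp_force: 62.9
```

Request:
jog_arm(increments=[{"ax":0,"ay":0,"az":0,"dx":0,"dy":0,"dz":-0.2,"jaw":1},{"ax":0,"ay":0,"az":0,"dx":0,"dy":0,"dz":-0.4,"jaw":1},{"ax":0,"ay":0,"az":0,"dx":0,"dy":0,"dz":-0.4,"jaw":1},{"ax":0,"ay":0,"az":0,"dx":0,"dy":0,"dz":-0.4,"jaw":1},{"ax":0,"ay":0,"az":0,"dx":0,"dy":0,"dz":-0.4,"jaw":1},{"ax":0,"ay":0,"az":-0.106,"dx":0,"dy":0,"dz":0,"jaw":1},{"ax":0,"ay":0,"az":-0.106,"dx":0,"dy":0,"dz":0,"jaw":1},{"ax":0,"ay":0,"az":-0.106,"dx":0,"dy":0,"dz":0,"jaw":1},{"ax":0,"ay":0,"az":0,"dx":0,"dy":0,"dz":0,"jaw":1}])

```text
clock: 41.72
eef_pos: [0.6071, -0.2736, 0.2039]
tool_rot: [-180.0, 0.0, -5.3]
wrist_force: [-0.3, -0.3, -2.3]
grip_width: 0.0323
grasp_force: 62.2
```

Request:
jog_arm(increments=[{"ax":0,"ay":0,"az":0,"dx":-0.1,"dy":-0.379,"dz":0,"jaw":1},{"ax":0,"ay":0,"az":0,"dx":-0.1,"dy":-0.379,"dz":0,"jaw":1},{"ax":0,"ay":0,"az":0,"dx":-0.1,"dy":-0.379,"dz":0,"jaw":1},{"ax":0,"ay":0,"az":0,"dx":-0.1,"dy":-0.379,"dz":0,"jaw":1},{"ax":0,"ay":0,"az":0,"dx":-0.1,"dy":-0.379,"dz":0,"jaw":1},{"ax":0,"ay":0,"az":0,"dx":-0.1,"dy":-0.379,"dz":0,"jaw":1},{"ax":0,"ay":0,"az":0,"dx":-0.1,"dy":-0.379,"dz":0,"jaw":1},{"ax":0,"ay":0,"az":0,"dx":-0.1,"dy":-0.379,"dz":0,"jaw":1},{"ax":0,"ay":0,"az":0,"dx":-0.1,"dy":-0.379,"dz":0,"jaw":1},{"ax":0,"ay":0,"az":0,"dx":-0.1,"dy":-0.379,"dz":0,"jaw":1},{"ax":0,"ay":0,"az":0,"dx":0,"dy":0,"dz":0,"jaw":1},{"ax":0,"ay":0,"az":0,"dx":0,"dy":0,"dz":0,"jaw":1}])

```text
clock: 43.22
eef_pos: [0.529, 0.1897, 0.2042]
tool_rot: [180.0, 0.0, -5.3]
wrist_force: [-1.1, -0.3, -0.7]
grip_width: 0.0325
grasp_force: 62.1
```

Request:
jog_arm(increments=[{"ax":0,"ay":0,"az":0,"dx":0.01,"dy":0,"dz":0.3,"jaw":1},{"ax":0,"ay":0,"az":0,"dx":0,"dy":0,"dz":0.3,"jaw":1},{"ax":0,"ay":0,"az":0,"dx":0,"dy":0,"dz":0.2,"jaw":1},{"ax":0,"ay":0,"az":0,"dx":0,"dy":0,"dz":0,"jaw":1},{"ax":0,"ay":0,"az":0,"dx":0,"dy":0,"dz":0,"jaw":1}])

```text
clock: 43.85
eef_pos: [0.5313, 0.1893, 0.1097]
tool_rot: [-180.0, -0.1, -5.3]
wrist_force: [0.4, 1.9, -0.9]
grip_width: 0.0322
grasp_force: 62.1
```

Request:
jog_arm(increments=[{"ax":0,"ay":0,"az":0,"dx":0,"dy":0,"dz":0.025,"jaw":1},{"ax":0,"ay":0,"az":0,"dx":0,"dy":0,"dz":0,"jaw":1}])

```text
clock: 44.1
eef_pos: [0.5308, 0.1899, 0.1062]
tool_rot: [-180.0, -0.1, -5.2]
wrist_force: [-0.3, -0.0, -1.2]
grip_width: 0.0323
grasp_force: 62.1
```

Request:
jog_arm(increments=[{"ax":0,"ay":0,"az":0,"dx":0,"dy":0,"dz":0.025,"jaw":1},{"ax":0,"ay":0,"az":0,"dx":0,"dy":0,"dz":0,"jaw":1}])

```text
clock: 44.35
eef_pos: [0.5307, 0.1901, 0.1028]
tool_rot: [-180.0, -0.1, -5.2]
wrist_force: [0.5, -0.2, -0.5]
grip_width: 0.0323
grasp_force: 62.2
```

Request:
jog_arm(increments=[{"ax":0,"ay":0,"az":0,"dx":0,"dy":0,"dz":0.025,"jaw":1},{"ax":0,"ay":0,"az":0,"dx":0,"dy":0,"dz":0,"jaw":1},{"ax":0,"ay":0,"az":0,"dx":0,"dy":0,"dz":-0.01,"jaw":0.45},{"ax":0,"ay":0,"az":0,"dx":0,"dy":0,"dz":-0.015,"jaw":0.45},{"ax":0,"ay":0,"az":0,"dx":0,"dy":0,"dz":0,"jaw":0.45},{"ax":0,"ay":0,"az":0,"dx":0,"dy":0,"dz":-0.3,"jaw":0.45},{"ax":0,"ay":0,"az":0,"dx":0,"dy":0,"dz":-0.4,"jaw":0.3},{"ax":0,"ay":0,"az":-0.086,"dx":0,"dy":0,"dz":-0.3,"jaw":0.2},{"ax":0,"ay":0,"az":-0.086,"dx":0,"dy":0,"dz":0,"jaw":0.2},{"ax":0,"ay":0,"az":-0.086,"dx":0,"dy":0,"dz":0,"jaw":0.2},{"ax":0,"ay":0,"az":-0.086,"dx":0,"dy":0,"dz":0,"jaw":0.2},{"ax":0,"ay":0,"az":0,"dx":0,"dy":0,"dz":0,"jaw":0.2}])

```text
clock: 45.85
eef_pos: [0.5302, 0.1899, 0.222]
tool_rot: [-180.0, 0.0, 25.7]
wrist_force: [0.0, -0.1, 0.1]
grip_width: 0.0682
grasp_force: 0.0
```

Request:
jog_arm(increments=[{"ax":0,"ay":0,"az":0,"dx":-0.232,"dy":0.351,"dz":0,"jaw":0.2},{"ax":0,"ay":0,"az":0,"dx":-0.232,"dy":0.351,"dz":0,"jaw":0.2},{"ax":0,"ay":0,"az":0,"dx":-0.232,"dy":0.351,"dz":0,"jaw":0.2},{"ax":0,"ay":0,"az":0,"dx":-0.232,"dy":0.351,"dz":0,"jaw":0.2},{"ax":0,"ay":0,"az":0,"dx":-0.232,"dy":0.351,"dz":0,"jaw":0.2},{"ax":0,"ay":0,"az":0,"dx":-0.232,"dy":0.351,"dz":0,"jaw":0.2},{"ax":0,"ay":0,"az":0,"dx":-0.232,"dy":0.351,"dz":0,"jaw":0.2},{"ax":0,"ay":0,"az":0,"dx":-0.232,"dy":0.351,"dz":0,"jaw":0.2},{"ax":0,"ay":0,"az":0,"dx":-0.232,"dy":0.351,"dz":0,"jaw":0.2},{"ax":0,"ay":0,"az":0,"dx":-0.232,"dy":0.351,"dz":0,"jaw":0.2},{"ax":0,"ay":0,"az":0,"dx":-0.232,"dy":0.351,"dz":0,"jaw":0.2},{"ax":0,"ay":0,"az":0,"dx":-0.232,"dy":0.351,"dz":0,"jaw":0.2}])

```text
clock: 47.35
eef_pos: [0.4487, -0.4121, 0.2222]
tool_rot: [-180.0, -0.0, 25.6]
wrist_force: [0.6, 0.4, -0.2]
grip_width: 0.0681
grasp_force: 0.0
```

Request:
jog_arm(increments=[{"ax":0,"ay":0,"az":0,"dx":0,"dy":0,"dz":0,"jaw":0.2},{"ax":0,"ay":0,"az":0,"dx":0,"dy":0,"dz":0,"jaw":0.2}])

```text
clock: 47.6
eef_pos: [0.4491, -0.41, 0.2219]
tool_rot: [-179.9, -0.0, 25.7]
wrist_force: [-0.2, -0.1, 0.4]
grip_width: 0.0682
grasp_force: 0.0
```

```bash
python3 - <<'E'
from h import *
s,im=look('w8.png'); holes(im,s,roi=(0,640,0,330))
imaging.read_camera('scene')
E
```

```text
{'clock': 47.6, 'qpos': [-49.413, 0.301, 93.722, 0.027, 86.042, 14.898], 'eef_pos': [0.449, -0.41, 0.222], 'tool_rot': [-179.931, -0.009, 25.687], 'wrist_force': [-0.235, -0.149, 0.374], 'grip_width': 0.068, 'grasp_force': 0.0}
hole [69.3 11. ] 127 [ 0.5139 -0.1426  0.028 ]
hole [375.4  89.8] 135 [ 0.568  -0.4123  0.028 ]
hole [636.4 108.4] 68 [ 0.6651 -0.638   0.028 ]
hole [622.1 133. ] 44 [ 0.6402 -0.6386  0.028 ]
hole [550.4 167.1] 96 [ 0.5818 -0.5934  0.028 ]
hole [380.9 163.1] 99 [ 0.5135 -0.4469  0.028 ]
hole [314.6 182.7] 80 [ 0.4705 -0.3997  0.028 ]
hole [ 49.5 196.4] 202 [ 0.3482 -0.1729  0.028 ]
hole [401.9 212.3] 235 [ 0.4815 -0.4871  0.028 ]
hole [314.8 230.4] 74 [ 0.4291 -0.4198  0.028 ]
hole [482.7 276.4] 82 [ 0.4599 -0.5936  0.028 ]
hole [457.1 303.5] 143 [ 0.423  -0.5857  0.028 ]
hole [219.6 310.1] 249 [ 0.3099 -0.3681  0.028 ]
hole [411.3 309.9] 247 [ 0.3962 -0.5462  0.028 ]
```

Request:
jog_arm(increments=[{"ax":0,"ay":0,"az":0,"dx":0.025,"dy":0,"dz":0.4,"jaw":0.28},{"ax":0,"ay":0,"az":0,"dx":0,"dy":0,"dz":0.4,"jaw":0.28},{"ax":0,"ay":0,"az":0,"dx":0,"dy":0,"dz":0.4,"jaw":0.28},{"ax":0,"ay":0,"az":0,"dx":0,"dy":0,"dz":0.4,"jaw":0.28},{"ax":0,"ay":0,"az":0,"dx":0,"dy":0,"dz":0.22,"jaw":0.28},{"ax":0,"ay":0,"az":0,"dx":0,"dy":0,"dz":0.13,"jaw":0.28},{"ax":0,"ay":0,"az":0,"dx":0,"dy":0,"dz":0,"jaw":0.28}])

```text
clock: 48.68
eef_pos: [0.4517, -0.4083, -0.0123]
tool_rot: [-179.9, 0.0, 25.8]
wrist_force: [0.3, -0.7, 0.2]
grip_width: 0.0616
grasp_force: 0.0
```

Request:
jog_arm(increments=[{"ax":0,"ay":0,"az":0,"dx":0,"dy":0,"dz":0,"jaw":1},{"ax":0,"ay":0,"az":0,"dx":0,"dy":0,"dz":0,"jaw":1},{"ax":0,"ay":0,"az":0,"dx":0,"dy":0,"dz":0,"jaw":1},{"ax":0,"ay":0,"az":0,"dx":0,"dy":0,"dz":0,"jaw":1}], force=60)

```text
clock: 49.18
eef_pos: [0.4532, -0.4106, -0.0093]
tool_rot: [179.8, -0.1, 25.8]
wrist_force: [-0.1, -0.3, 6.7]
grip_width: 0.0323
grasp_force: 62.6
```

Request:
jog_arm(increments=[{"ax":0,"ay":0,"az":0,"dx":0,"dy":0,"dz":-0.2,"jaw":1},{"ax":0,"ay":0,"az":0,"dx":0,"dy":0,"dz":-0.4,"jaw":1},{"ax":0,"ay":0,"az":0,"dx":0,"dy":0,"dz":-0.4,"jaw":1},{"ax":0,"ay":0,"az":0,"dx":0,"dy":0,"dz":-0.4,"jaw":1},{"ax":0,"ay":0,"az":0,"dx":0,"dy":0,"dz":-0.4,"jaw":1},{"ax":0,"ay":0,"az":0.086,"dx":0,"dy":0,"dz":0,"jaw":1},{"ax":0,"ay":0,"az":0.086,"dx":0,"dy":0,"dz":0,"jaw":1},{"ax":0,"ay":0,"az":0.086,"dx":0,"dy":0,"dz":0,"jaw":1},{"ax":0,"ay":0,"az":0.086,"dx":0,"dy":0,"dz":0,"jaw":1},{"ax":0,"ay":0,"az":0,"dx":0,"dy":0,"dz":0,"jaw":1}])

```text
clock: 50.42
eef_pos: [0.4517, -0.409, 0.2041]
tool_rot: [-180.0, 0.0, -5.1]
wrist_force: [0.4, -0.6, -1.3]
grip_width: 0.0323
grasp_force: 61.8
```

Request:
jog_arm(increments=[{"ax":0,"ay":0,"az":0,"dx":0.0145,"dy":-0.411,"dz":0,"jaw":1},{"ax":0,"ay":0,"az":0,"dx":0.0145,"dy":-0.411,"dz":0,"jaw":1},{"ax":0,"ay":0,"az":0,"dx":0.0145,"dy":-0.411,"dz":0,"jaw":1},{"ax":0,"ay":0,"az":0,"dx":0.0145,"dy":-0.411,"dz":0,"jaw":1},{"ax":0,"ay":0,"az":0,"dx":0.0145,"dy":-0.411,"dz":0,"jaw":1},{"ax":0,"ay":0,"az":0,"dx":0.0145,"dy":-0.411,"dz":0,"jaw":1},{"ax":0,"ay":0,"az":0,"dx":0.0145,"dy":-0.411,"dz":0,"jaw":1},{"ax":0,"ay":0,"az":0,"dx":0.0145,"dy":-0.411,"dz":0,"jaw":1},{"ax":0,"ay":0,"az":0,"dx":0.0145,"dy":-0.411,"dz":0,"jaw":1},{"ax":0,"ay":0,"az":0,"dx":0.0145,"dy":-0.411,"dz":0,"jaw":1},{"ax":0,"ay":0,"az":0,"dx":0.0145,"dy":-0.411,"dz":0,"jaw":1},{"ax":0,"ay":0,"az":0,"dx":0.0145,"dy":-0.411,"dz":0,"jaw":1}])

```text
clock: 51.92
eef_pos: [0.5262, 0.1799, 0.2045]
tool_rot: [180.0, -0.0, -5.0]
wrist_force: [1.0, -0.7, -0.6]
grip_width: 0.0324
grasp_force: 61.8
```

Request:
jog_arm(increments=[{"ax":0,"ay":0,"az":0,"dx":0.0145,"dy":-0.411,"dz":0,"jaw":1},{"ax":0,"ay":0,"az":0,"dx":0.0145,"dy":-0.411,"dz":0,"jaw":1},{"ax":0,"ay":0,"az":0,"dx":0,"dy":0,"dz":0,"jaw":1},{"ax":0,"ay":0,"az":0,"dx":0,"dy":0,"dz":0,"jaw":1}])

```text
clock: 52.42
eef_pos: [0.5384, 0.2761, 0.204]
tool_rot: [180.0, 0.0, -5.1]
wrist_force: [-0.2, -0.5, -0.6]
grip_width: 0.0327
grasp_force: 61.8
```

Request:
jog_arm(increments=[{"ax":0,"ay":0,"az":0,"dx":0,"dy":0,"dz":0.3,"jaw":1},{"ax":0,"ay":0,"az":0,"dx":0,"dy":0,"dz":0.3,"jaw":1},{"ax":0,"ay":0,"az":0,"dx":0,"dy":0,"dz":0.18,"jaw":1},{"ax":0,"ay":0,"az":0,"dx":0,"dy":0,"dz":0.03,"jaw":1},{"ax":0,"ay":0,"az":0,"dx":0,"dy":0,"dz":0.025,"jaw":1},{"ax":0,"ay":0,"az":0,"dx":0,"dy":0,"dz":0,"jaw":1},{"ax":0,"ay":0,"az":0,"dx":0,"dy":0,"dz":0,"jaw":1}])

```text
clock: 53.3
eef_pos: [0.5394, 0.2766, 0.1055]
tool_rot: [-180.0, -0.1, -5.2]
wrist_force: [-0.2, 0.8, -1.3]
grip_width: 0.0325
grasp_force: 61.7
```

Request:
jog_arm(increments=[{"ax":0,"ay":0,"az":0,"dx":0,"dy":0,"dz":0.02,"jaw":1},{"ax":0,"ay":0,"az":0,"dx":0,"dy":0,"dz":0,"jaw":1}])

```text
clock: 53.55
eef_pos: [0.5393, 0.2766, 0.1027]
tool_rot: [-180.0, -0.1, -5.2]
wrist_force: [0.3, -0.2, 2.4]
grip_width: 0.0323
grasp_force: 62.1
```

Request:
jog_arm(increments=[{"ax":0,"ay":0,"az":0,"dx":0,"dy":0,"dz":-0.01,"jaw":0.45},{"ax":0,"ay":0,"az":0,"dx":0,"dy":0,"dz":-0.015,"jaw":0.45},{"ax":0,"ay":0,"az":0,"dx":0,"dy":0,"dz":0,"jaw":0.45},{"ax":0,"ay":0,"az":0,"dx":0,"dy":0,"dz":-0.3,"jaw":0.45},{"ax":0,"ay":0,"az":0,"dx":0,"dy":0,"dz":-0.5,"jaw":0.45},{"ax":0,"ay":0,"az":0,"dx":0,"dy":0,"dz":-0.5,"jaw":0.45},{"ax":0,"ay":0,"az":0,"dx":0,"dy":0,"dz":-0.5,"jaw":0.45},{"ax":0,"ay":0,"az":-0.1,"dx":0,"dy":0,"dz":0,"jaw":0.45},{"ax":0,"ay":0,"az":-0.1,"dx":0,"dy":0,"dz":0,"jaw":0.45},{"ax":0,"ay":0,"az":-0.1,"dx":0,"dy":0,"dz":0,"jaw":0.45},{"ax":0,"ay":0,"az":-0.1,"dx":0,"dy":0,"dz":0,"jaw":0.45},{"ax":0,"ay":0,"az":-0.1,"dx":0,"dy":0,"dz":0,"jaw":0.45}])

```text
clock: 55.05
eef_pos: [0.5385, 0.2762, 0.3206]
tool_rot: [-180.0, 0.0, 40.1]
wrist_force: [0.7, 0.1, -0.3]
grip_width: 0.0472
grasp_force: 0.0
```

Request:
jog_arm(increments=[{"ax":0,"ay":0,"az":-0.1,"dx":0,"dy":0,"dz":0,"jaw":0.45},{"ax":0,"ay":0,"az":-0.1,"dx":0,"dy":0,"dz":0,"jaw":0.45},{"ax":0,"ay":0,"az":-0.1,"dx":0,"dy":0,"dz":0,"jaw":0.45},{"ax":0,"ay":0,"az":-0.1,"dx":0,"dy":0,"dz":0,"jaw":0.45},{"ax":0,"ay":0,"az":-0.1,"dx":0,"dy":0,"dz":0,"jaw":0.45},{"ax":0,"ay":0,"az":0,"dx":-0.387,"dy":-0.325,"dz":0,"jaw":0.45},{"ax":0,"ay":0,"az":0,"dx":-0.387,"dy":-0.325,"dz":0,"jaw":0.45},{"ax":0,"ay":0,"az":0,"dx":0,"dy":0,"dz":0,"jaw":0.45},{"ax":0,"ay":0,"az":0,"dx":0,"dy":0,"dz":0,"jaw":0.45}])

```text
clock: 56.18
eef_pos: [0.4528, 0.1909, 0.3212]
tool_rot: [179.9, -0.0, 84.8]
wrist_force: [0.8, -0.3, -0.3]
grip_width: 0.0468
grasp_force: 0.0
```

```bash
python3 - <<'E'
from h import *
s=st(); save('wrist','w9.png')
for t in ('catch_knob','catch_pivot','tray_bar','block1_mid','tray_mid'): print(t,[(np.round(d['point'],3).tolist(),round(d['conf'],2)) for d in spotter.place_of(t,'wrist')])
for d in spotter.outline_of('catch_knob','wrist')[:2]:
    c=np.argwhere(d['region']).mean(0)[::-1]; print(c,d['region'].sum(),d['conf'])
E
```

```text
{'clock': 56.175, 'qpos': [14.166, -17.999, 100.768, 0.012, 97.161, 19.373], 'eef_pos': [0.453, 0.191, 0.321], 'tool_rot': [179.938, -0.034, 84.794], 'wrist_force': [0.803, -0.334, -0.25], 'grip_width': 0.047, 'grasp_force': 0.0}
catch_knob [([0.453, 0.196, 0.189], 0.78)]
catch_pivot [([0.521, -0.01, 0.046], 0.19)]
tray_bar [([0.559, 0.079, 0.134], 0.71)]
block1_mid [([0.604, 0.184, 0.121], 0.55)]
tray_mid [([0.574, 0.23, 0.116], 0.86)]
[322.71959146 183.36165274] 2154 0.59
```

View pics/w9.png

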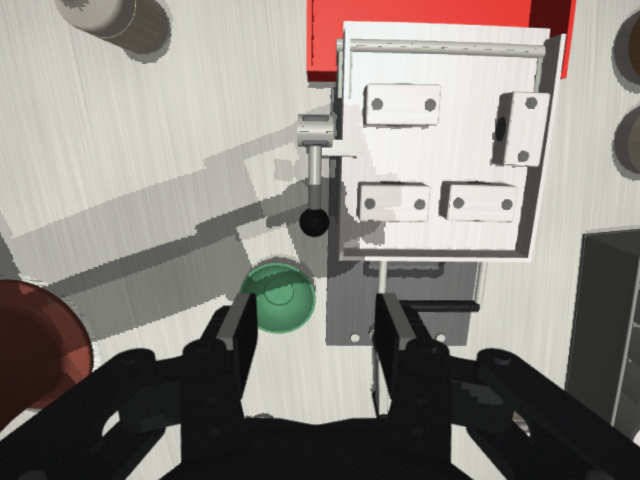

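All four blocks lie in the tray at (402,104), (520,128), (393,202) and (480,202). The catch knob is at (314,222), in line with the fingers. I'll go down and grip it.

Request:
jog_arm(increments=[{"ax":0,"ay":0,"az":0,"dx":-0.015,"dy":0,"dz":0.4,"jaw":0.45},{"ax":0,"ay":0,"az":0,"dx":0,"dy":0,"dz":0.4,"jaw":0.45},{"ax":0,"ay":0,"az":0,"dx":0,"dy":0,"dz":0.35,"jaw":0.45},{"ax":0,"ay":0,"az":0,"dx":0,"dy":0,"dz":0.2,"jaw":0.45},{"ax":0,"ay":0,"az":0,"dx":0,"dy":0,"dz":0.1,"jaw":0.45},{"ax":0,"ay":0,"az":0,"dx":0,"dy":0,"dz":0,"jaw":0.45},{"ax":0,"ay":0,"az":0,"dx":0,"dy":0,"dz":0,"jaw":0.45}])

```text
clock: 57.4
eef_pos: [0.4534, 0.1893, 0.1484]
tool_rot: [179.9, -0.0, 84.8]
wrist_force: [0.0, 0.0, 0.0]
grip_width: 0.047
grasp_force: 0.0
```

Request:
jog_arm(increments=[{"ax":0,"ay":0,"az":0,"dx":0,"dy":0,"dz":0,"jaw":1},{"ax":0,"ay":0,"az":0,"dx":0,"dy":0,"dz":0,"jaw":1},{"ax":0,"ay":0,"az":0,"dx":0,"dy":0,"dz":0,"jaw":1}], force=30)

```text
clock: 57.78
eef_pos: [0.4516, 0.1892, 0.1469]
tool_rot: [-179.9, -0.0, 84.8]
wrist_force: [-5.7, 0.6, 0.7]
grip_width: 0.0222
grasp_force: 29.3
```

Request:
jog_arm(increments=[{"ax":0,"ay":0,"az":0,"dx":0.012,"dy":-0.01,"dz":-0.116,"jaw":1},{"ax":0,"ay":0,"az":0,"dx":0.034,"dy":0,"dz":-0.112,"jaw":1},{"ax":0,"ay":0,"az":0,"dx":0.056,"dy":0,"dz":-0.102,"jaw":1},{"ax":0,"ay":0,"az":0,"dx":0.075,"dy":0,"dz":-0.089,"jaw":1},{"ax":0,"ay":0,"az":0,"dx":0,"dy":0,"dz":0,"jaw":1}])

```text
clock: 58.4
eef_pos: [0.4537, 0.211, 0.1986]
tool_rot: [179.9, -0.0, 84.9]
wrist_force: [0.1, 0.5, -0.7]
grip_width: 0.0217
grasp_force: 30.3
```

Request:
jog_arm(increments=[{"ax":0,"ay":0,"az":0,"dx":0.092,"dy":0,"dz":-0.072,"jaw":1},{"ax":0,"ay":0,"az":0,"dx":0.052,"dy":0,"dz":-0.03,"jaw":1},{"ax":0,"ay":0,"az":0,"dx":0,"dy":0,"dz":0,"jaw":1},{"ax":0,"ay":0,"az":0,"dx":0,"dy":0,"dz":0,"jaw":1}])

```text
clock: 58.9
eef_pos: [0.4553, 0.2275, 0.2098]
tool_rot: [179.9, -0.0, 84.8]
wrist_force: [3.4, -1.1, -0.0]
grip_width: 0.022
grasp_force: 30.1
```

Request:
jog_arm(increments=[{"ax":0,"ay":0,"az":0,"dx":0.035,"dy":0,"dz":-0.02,"jaw":1},{"ax":0,"ay":0,"az":0,"dx":0.03,"dy":0,"dz":-0.012,"jaw":1},{"ax":0,"ay":0,"az":0,"dx":0,"dy":0,"dz":0,"jaw":1}])

```text
clock: 59.28
eef_pos: [0.4558, 0.2341, 0.2123]
tool_rot: [180.0, 0.1, 84.7]
wrist_force: [5.2, -4.4, -2.8]
grip_width: 0.0216
grasp_force: 29.7
```

```bash
python3 - <<'E'
from h import *
st()
for c in ('scene','side'):
    imaging.read_camera(c)
    for t in ('catch_knob','catch_pivot'): print(c,t,[(np.round(d['point'],3).tolist(),round(d['conf'],2)) for d in spotter.place_of(t,c)])
E
```

```text
{'clock': 59.275, 'qpos': [18.947, -12.827, 106.758, -0.149, 86.098, 24.225], 'eef_pos': [0.456, 0.234, 0.212], 'tool_rot': [179.965, 0.147, 84.732], 'wrist_force': [5.188, -4.401, -2.82], 'grip_width': 0.022, 'grasp_force': 29.661}
scene catch_knob [([0.342, -0.303, 0.001], 0.71), ([0.453, 0.23, 0.246], 0.68), ([0.523, 0.187, 0.122], 0.58)]
scene catch_pivot [([0.46, 0.264, 0.188], 0.53)]
side catch_knob [([0.453, 0.231, 0.246], 0.46)]
side catch_pivot [([0.461, 0.261, 0.187], 0.58), ([0.645, 0.243, 0.13], 0.35)]
```

Request:
jog_arm(increments=[{"ax":0,"ay":0,"az":0,"dx":0.03,"dy":0,"dz":-0.012,"jaw":1},{"ax":0,"ay":0,"az":0,"dx":0,"dy":0,"dz":0,"jaw":1}])

```text
clock: 59.82
eef_pos: [0.4557, 0.2342, 0.2124]
tool_rot: [-180.0, 0.7, 84.7]
wrist_force: [4.5, -14.2, -5.2]
grip_width: 0.0219
grasp_force: 29.8
```

Request:
jog_arm(increments=[{"ax":0,"ay":0,"az":0,"dx":-0.05,"dy":0,"dz":0.015,"jaw":1},{"ax":0,"ay":0,"az":0,"dx":0,"dy":0,"dz":0,"jaw":0.5},{"ax":0,"ay":0,"az":0,"dx":0,"dy":0,"dz":0,"jaw":0.5},{"ax":0,"ay":0,"az":0,"dx":0,"dy":0,"dz":0,"jaw":0.5},{"ax":0,"ay":0,"az":0,"dx":0,"dy":0,"dz":-0.2,"jaw":0.5},{"ax":0,"ay":0,"az":0,"dx":0,"dy":0,"dz":-0.4,"jaw":0.5},{"ax":0,"ay":0,"az":0,"dx":0,"dy":0,"dz":-0.4,"jaw":0.5},{"ax":0,"ay":0,"az":0.1,"dx":0,"dy":0,"dz":0,"jaw":0.5},{"ax":0,"ay":0,"az":0.1,"dx":0,"dy":0,"dz":0,"jaw":0.5},{"ax":0,"ay":0,"az":0.1,"dx":0,"dy":0,"dz":0,"jaw":0.5},{"ax":0,"ay":0,"az":0.1,"dx":0,"dy":0,"dz":0,"jaw":0.5},{"ax":0,"ay":0,"az":0.1,"dx":0,"dy":0,"dz":0,"jaw":0.5}])

```text
clock: 61.32
eef_pos: [0.4549, 0.2332, 0.333]
tool_rot: [-180.0, -0.0, 39.5]
wrist_force: [0.2, -0.3, -0.4]
grip_width: 0.0424
grasp_force: 0.0
```

Request:
jog_arm(increments=[{"ax":0,"ay":0,"az":0.1,"dx":0,"dy":0,"dz":0,"jaw":0.5},{"ax":0,"ay":0,"az":0.1,"dx":0,"dy":0,"dz":0,"jaw":0.5},{"ax":0,"ay":0,"az":0.1,"dx":0,"dy":0,"dz":0,"jaw":0.5},{"ax":0,"ay":0,"az":0.1,"dx":0,"dy":0,"dz":0,"jaw":0.5},{"ax":0,"ay":0,"az":0.1,"dx":0,"dy":0,"dz":0,"jaw":0.5},{"ax":0,"ay":0,"az":0,"dx":0.246,"dy":0.3,"dz":0,"jaw":0.5},{"ax":0,"ay":0,"az":0,"dx":0.246,"dy":0.3,"dz":0,"jaw":0.5},{"ax":0,"ay":0,"az":0,"dx":0.246,"dy":0.3,"dz":0,"jaw":0.5},{"ax":0,"ay":0,"az":0,"dx":0.246,"dy":0.3,"dz":0,"jaw":0.5},{"ax":0,"ay":0,"az":0,"dx":0,"dy":0,"dz":0,"jaw":0.5},{"ax":0,"ay":0,"az":0,"dx":0,"dy":0,"dz":0,"jaw":0.5}])

```text
clock: 62.7
eef_pos: [0.5595, 0.0793, 0.3328]
tool_rot: [-180.0, 0.0, -5.2]
wrist_force: [-0.5, 0.8, -0.1]
grip_width: 0.0429
grasp_force: 0.0
```

```bash
python3 - <<'E'
from h import *
s=st(); im=save('wrist','w10.png')
for c in ('wrist','scene'):
    if c=='scene': imaging.read_camera(c)
    for t in ('catch_knob','tray_bar'): print(c,t,[(np.round(d['point'],3).tolist(),round(d['conf'],2)) for d in spotter.place_of(t,c)])
# black bar in wrist picture: dark pixels in the centre, vertical position along the image column axis
g=cv2.cvtColor(im,cv2.COLOR_RGB2GRAY)
n,l,t,c=cv2.connectedComponentsWithStats((g<45).astype(np.uint8))
for i in range(1,n):
    if t[i,4]>300 and c[i][1]<330: print(c[i].round(1),t[i])
E
```

```text
{'clock': 62.7, 'qpos': [0.5, -7.629, 90.902, 0.032, 96.751, 95.682], 'eef_pos': [0.56, 0.079, 0.333], 'tool_rot': [-179.97, 0.028, -5.179], 'wrist_force': [-0.519, 0.839, -0.067], 'grip_width': 0.043, 'grasp_force': 0.0}
wrist catch_knob [([0.456, 0.259, 0.186], 0.61), ([0.583, 0.318, 0.108], 0.36)]
wrist tray_bar [([0.558, 0.083, 0.135], 0.92)]
scene catch_knob [([0.452, 0.23, 0.246], 0.45)]
scene tray_bar [([0.562, 0.08, 0.132], 0.94)]
[112.5  88.1] [ 95  71  37  32 922]
[ 21.5 206.7] [   0   75   89  223 7052]
[314.8 206.2] [ 308  154   14  104 1221]
[615.3 307.9] [590 296  50  25 664]
[159.4 312.2] [146 298  36  40 711]
```

Request:
jog_arm(increments=[{"ax":0,"ay":0,"az":0,"dx":0,"dy":0,"dz":0.4,"jaw":0.5},{"ax":0,"ay":0,"az":0,"dx":0,"dy":0,"dz":0.4,"jaw":0.5},{"ax":0,"ay":0,"az":0,"dx":0,"dy":0,"dz":0.4,"jaw":0.5},{"ax":0,"ay":0,"az":0,"dx":0,"dy":0,"dz":0.4,"jaw":0.5},{"ax":0,"ay":0,"az":0,"dx":0,"dy":0,"dz":0.25,"jaw":0.5},{"ax":0,"ay":0,"az":0,"dx":0,"dy":0,"dz":0.15,"jaw":0.5},{"ax":0,"ay":0,"az":0,"dx":0,"dy":0,"dz":0,"jaw":0.5},{"ax":0,"ay":0,"az":0,"dx":0,"dy":0,"dz":0,"jaw":0.5}])

```text
clock: 64.0
eef_pos: [0.561, 0.0789, 0.0947]
tool_rot: [-180.0, -0.2, -5.2]
wrist_force: [-0.6, 0.5, -0.0]
grip_width: 0.0429
grasp_force: 0.0
```

Request:
jog_arm(increments=[{"ax":0,"ay":0,"az":0,"dx":0,"dy":0,"dz":0,"jaw":1},{"ax":0,"ay":0,"az":0,"dx":0,"dy":0,"dz":0,"jaw":1},{"ax":0,"ay":0,"az":0,"dx":0,"dy":0,"dz":0,"jaw":1},{"ax":0,"ay":0,"az":0,"dx":0,"dy":0,"dz":0,"jaw":1}], force=60)

```text
clock: 64.5
eef_pos: [0.5609, 0.0801, 0.0946]
tool_rot: [-179.8, -0.2, -5.2]
wrist_force: [0.6, 6.0, 4.0]
grip_width: 0.0095
grasp_force: 58.7
```

Bar gripped. I'll tip the tray along its arc.

Request:
jog_arm(increments=[{"ax":0,"ay":0,"az":0,"dx":0,"dy":-0.013,"dz":-0.101,"jaw":1},{"ax":0,"ay":0,"az":0,"dx":0,"dy":-0.014,"dz":-0.102,"jaw":1},{"ax":0,"ay":0,"az":0,"dx":0,"dy":-0.022,"dz":-0.1,"jaw":1},{"ax":0,"ay":0,"az":0,"dx":0,"dy":-0.025,"dz":-0.099,"jaw":1},{"ax":0,"ay":0,"az":0,"dx":0,"dy":0,"dz":0,"jaw":1}])

```text
clock: 65.12
eef_pos: [0.5617, 0.0881, 0.1411]
tool_rot: [-179.9, -0.2, -5.2]
wrist_force: [4.2, 2.8, -3.2]
grip_width: 0.0094
grasp_force: 59.0
```

Request:
jog_arm(increments=[{"ax":0,"ay":0,"az":0,"dx":0,"dy":-0.032,"dz":-0.097,"jaw":1},{"ax":0,"ay":0,"az":0,"dx":0,"dy":-0.035,"dz":-0.097,"jaw":1},{"ax":0,"ay":0,"az":0,"dx":0,"dy":-0.041,"dz":-0.093,"jaw":1},{"ax":0,"ay":0,"az":0,"dx":0,"dy":-0.045,"dz":-0.093,"jaw":1},{"ax":0,"ay":0,"az":0,"dx":0,"dy":-0.05,"dz":-0.089,"jaw":1},{"ax":0,"ay":0,"az":0,"dx":0,"dy":-0.054,"dz":-0.088,"jaw":1},{"ax":0,"ay":0,"az":0,"dx":0,"dy":0,"dz":0,"jaw":1}])

```text
clock: 66.0
eef_pos: [0.5645, 0.1166, 0.2079]
tool_rot: [179.8, -0.2, -5.2]
wrist_force: [4.2, -2.9, -1.4]
grip_width: 0.0092
grasp_force: 59.2
```

Request:
jog_arm(increments=[{"ax":0,"ay":0,"az":0,"dx":0,"dy":-0.059,"dz":-0.083,"jaw":1},{"ax":0,"ay":0,"az":0,"dx":0,"dy":-0.062,"dz":-0.082,"jaw":1},{"ax":0,"ay":0,"az":0,"dx":0,"dy":-0.067,"dz":-0.077,"jaw":1},{"ax":0,"ay":0,"az":0,"dx":0,"dy":-0.07,"dz":-0.075,"jaw":1},{"ax":0,"ay":0,"az":0,"dx":0,"dy":-0.075,"dz":-0.07,"jaw":1},{"ax":0,"ay":0,"az":0,"dx":0,"dy":-0.076,"dz":-0.068,"jaw":1},{"ax":0,"ay":0,"az":0,"dx":0,"dy":0,"dz":0,"jaw":1}])

```text
clock: 66.88
eef_pos: [0.5694, 0.1638, 0.2647]
tool_rot: [179.6, -0.3, -5.3]
wrist_force: [1.7, -8.2, 5.1]
grip_width: 0.0094
grasp_force: 59.4
```

Request:
jog_arm(increments=[{"ax":0,"ay":0,"az":0,"dx":0,"dy":-0.081,"dz":-0.062,"jaw":1},{"ax":0,"ay":0,"az":0,"dx":0,"dy":-0.083,"dz":-0.06,"jaw":1},{"ax":0,"ay":0,"az":0,"dx":0,"dy":-0.087,"dz":-0.055,"jaw":1},{"ax":0,"ay":0,"az":0,"dx":0,"dy":-0.06,"dz":-0.035,"jaw":1},{"ax":0,"ay":0,"az":0,"dx":0,"dy":0,"dz":0,"jaw":1},{"ax":0,"ay":0,"az":0,"dx":0,"dy":0,"dz":0,"jaw":1},{"ax":0,"ay":0,"az":0,"dx":0,"dy":0,"dz":0,"jaw":1},{"ax":0,"ay":0,"az":0,"dx":0,"dy":0,"dz":0,"jaw":1}])

```text
clock: 67.88
eef_pos: [0.5733, 0.2002, 0.2917]
tool_rot: [179.6, -0.4, -5.4]
wrist_force: [1.4, -10.3, 9.1]
grip_width: 0.0099
grasp_force: 59.3
```

```bash
python3 - <<'E'
from h import *
s=st(); im=save('scene','s5.png')
for t in ('block1_mid','tray_bar','tray_mid'): print(t,[(np.round(d['point'],3).tolist(),round(d['conf'],2)) for d in spotter.place_of(t,'scene')])
save('side','d5.png')
for t in ('block1_mid','tray_bar','tray_mid'): print(t,[(np.round(d['point'],3).tolist(),round(d['conf'],2)) for d in spotter.place_of(t,'side')])
E
```

```text
{'clock': 67.875, 'qpos': [12.506, -1.62, 89.057, -0.552, 92.279, 107.855], 'eef_pos': [0.573, 0.2, 0.292], 'tool_rot': [179.563, -0.44, -5.371], 'wrist_force': [1.362, -10.334, 9.053], 'grip_width': 0.01, 'grasp_force': 59.337}
block1_mid [([0.603, 0.435, 0.038], 0.74)]
tray_bar [([0.575, 0.199, 0.327], 0.91)]
tray_mid []
block1_mid [([0.606, 0.431, 0.042], 0.67)]
tray_bar [([0.569, 0.204, 0.322], 0.65)]
tray_mid [([0.579, 0.267, 0.186], 0.77)]
```

The tray is at about 1.0 rad and the networks see blocks inside the toolbox. I'll wait a moment longer, then lower along the same arc.

Request:
jog_arm(increments=[{"ax":0,"ay":0,"az":0,"dx":0,"dy":0,"dz":0,"jaw":1},{"ax":0,"ay":0,"az":0,"dx":0,"dy":0,"dz":0,"jaw":1},{"ax":0,"ay":0,"az":0,"dx":0,"dy":0,"dz":0,"jaw":1},{"ax":0,"ay":0,"az":0,"dx":0,"dy":0,"dz":0,"jaw":1},{"ax":0,"ay":0,"az":0,"dx":0,"dy":0,"dz":0,"jaw":1},{"ax":0,"ay":0,"az":0,"dx":0,"dy":0.06,"dz":0.035,"jaw":1},{"ax":0,"ay":0,"az":0,"dx":0,"dy":0.087,"dz":0.055,"jaw":1},{"ax":0,"ay":0,"az":0,"dx":0,"dy":0.083,"dz":0.06,"jaw":1},{"ax":0,"ay":0,"az":0,"dx":0,"dy":0.081,"dz":0.062,"jaw":1},{"ax":0,"ay":0,"az":0,"dx":0,"dy":0,"dz":0,"jaw":1}])

```text
clock: 69.53
eef_pos: [0.5698, 0.1652, 0.2661]
tool_rot: [179.9, -0.4, -5.3]
wrist_force: [2.4, -4.6, 7.2]
grip_width: 0.0093
grasp_force: 60.1
```

Request:
jog_arm(increments=[{"ax":0,"ay":0,"az":0,"dx":0,"dy":0.076,"dz":0.068,"jaw":1},{"ax":0,"ay":0,"az":0,"dx":0,"dy":0.075,"dz":0.07,"jaw":1},{"ax":0,"ay":0,"az":0,"dx":0,"dy":0.07,"dz":0.075,"jaw":1},{"ax":0,"ay":0,"az":0,"dx":0,"dy":0.067,"dz":0.077,"jaw":1},{"ax":0,"ay":0,"az":0,"dx":0,"dy":0.062,"dz":0.082,"jaw":1},{"ax":0,"ay":0,"az":0,"dx":0,"dy":0.059,"dz":0.083,"jaw":1},{"ax":0,"ay":0,"az":0,"dx":0,"dy":0,"dz":0,"jaw":1}])

```text
clock: 70.4
eef_pos: [0.5646, 0.1171, 0.2088]
tool_rot: [179.9, -0.2, -5.3]
wrist_force: [4.3, -3.8, 1.4]
grip_width: 0.0092
grasp_force: 61.7
```

Request:
jog_arm(increments=[{"ax":0,"ay":0,"az":0,"dx":0,"dy":0.054,"dz":0.088,"jaw":1},{"ax":0,"ay":0,"az":0,"dx":0,"dy":0.05,"dz":0.089,"jaw":1},{"ax":0,"ay":0,"az":0,"dx":0,"dy":0.045,"dz":0.093,"jaw":1},{"ax":0,"ay":0,"az":0,"dx":0,"dy":0.041,"dz":0.093,"jaw":1},{"ax":0,"ay":0,"az":0,"dx":0,"dy":0.035,"dz":0.097,"jaw":1},{"ax":0,"ay":0,"az":0,"dx":0,"dy":0.032,"dz":0.097,"jaw":1},{"ax":0,"ay":0,"az":0,"dx":0,"dy":0,"dz":0,"jaw":1}])

```text
clock: 71.28
eef_pos: [0.5612, 0.0876, 0.14]
tool_rot: [-180.0, -0.1, -5.2]
wrist_force: [6.4, 1.5, -3.0]
grip_width: 0.0092
grasp_force: 62.4
```

Request:
jog_arm(increments=[{"ax":0,"ay":0,"az":0,"dx":0,"dy":0.025,"dz":0.099,"jaw":1},{"ax":0,"ay":0,"az":0,"dx":0,"dy":0.022,"dz":0.1,"jaw":1},{"ax":0,"ay":0,"az":0,"dx":0,"dy":0.014,"dz":0.102,"jaw":1},{"ax":0,"ay":0,"az":0,"dx":0,"dy":0.013,"dz":0.101,"jaw":1},{"ax":0,"ay":0,"az":0,"dx":0,"dy":0,"dz":0,"jaw":1},{"ax":0,"ay":0,"az":0,"dx":0,"dy":0,"dz":0,"jaw":1}])

```text
clock: 72.03
eef_pos: [0.5606, 0.08, 0.0953]
tool_rot: [-179.9, -0.1, -5.2]
wrist_force: [-2.2, 6.9, 16.2]
grip_width: 0.0092
grasp_force: 66.5
```

Request:
jog_arm(increments=[{"ax":0,"ay":0,"az":0,"dx":0,"dy":0,"dz":0,"jaw":0.5},{"ax":0,"ay":0,"az":0,"dx":0,"dy":0,"dz":0,"jaw":0.5},{"ax":0,"ay":0,"az":0,"dx":0,"dy":0,"dz":0,"jaw":0.5},{"ax":0,"ay":0,"az":0,"dx":0,"dy":0,"dz":-0.3,"jaw":0.5},{"ax":0,"ay":0,"az":0,"dx":0,"dy":0,"dz":-0.45,"jaw":0.5},{"ax":0,"ay":0,"az":0,"dx":0,"dy":0,"dz":-0.45,"jaw":0.5},{"ax":0,"ay":0,"az":0,"dx":0,"dy":0,"dz":-0.45,"jaw":0.5},{"ax":0,"ay":0,"az":0,"dx":0,"dy":0,"dz":-0.45,"jaw":1},{"ax":0,"ay":0,"az":0,"dx":0,"dy":0,"dz":0,"jaw":1},{"ax":0,"ay":0,"az":0,"dx":0,"dy":0,"dz":0,"jaw":1}])

```text
clock: 73.28
eef_pos: [0.5594, 0.0786, 0.3435]
tool_rot: [180.0, 0.1, -5.2]
wrist_force: [-0.4, -0.8, -0.9]
grip_width: 0.0
grasp_force: 0.0
```

```bash
python3 - <<'E'
from h import *
s=st(); im=save('scene','s6.png')
for t in ('block1_mid','tray_bar','catch_knob'): print(t,[(np.round(d['point'],3).tolist(),round(d['conf'],2)) for d in spotter.place_of(t,'scene')])
d=save('side','d6.png')
for t in ('tray_bar',): print(t,[(np.round(d_['point'],3).tolist(),round(d_['conf'],2)) for d_ in spotter.place_of(t,'side')])
cv2.imwrite('pics/c6.png',np.hstack([cv2.resize(im[130:370,350:600],(416,400)),cv2.resize(d[220:400,90:270],(380,400))])[:,:,::-1])
E
```

```text
{'clock': 73.275, 'qpos': [0.456, -7.638, 89.919, -0.017, 97.82, 95.654], 'eef_pos': [0.559, 0.079, 0.344], 'tool_rot': [179.973, 0.099, -5.2], 'wrist_force': [-0.379, -0.761, -0.871], 'grip_width': 0.0, 'grasp_force': 0.0}
block1_mid [([0.603, 0.434, 0.036], 0.59)]
tray_bar [([0.585, 0.322, 0.11], 0.64), ([0.605, 0.434, 0.038], 0.53)]
catch_knob [([0.452, 0.23, 0.249], 0.67)]
tray_bar [([0.559, 0.079, 0.132], 0.94), ([0.518, -0.099, 0.043], 0.64)]
```

View pics/c6.png

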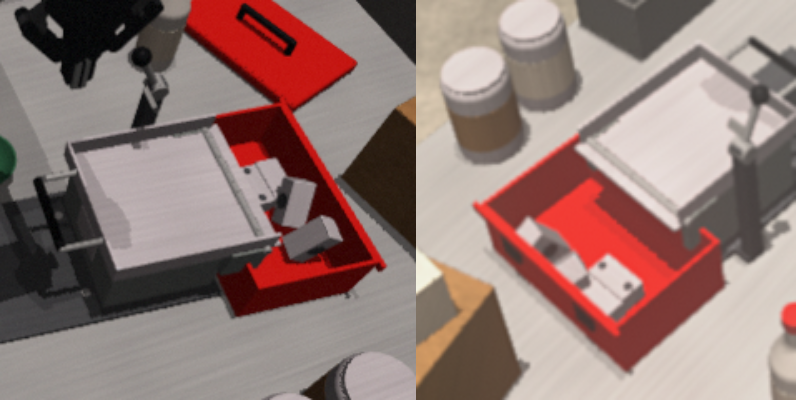

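The tray is down level and empty, and the blocks sit in the red toolbox, in the left crop at (255,180), (295,200) and (312,240). The catch is still raised at (142,57). I'll go back to the knob.

Request:
jog_arm(increments=[{"ax":0,"ay":0,"az":-0.1,"dx":0,"dy":0,"dz":0,"jaw":0.45},{"ax":0,"ay":0,"az":-0.1,"dx":0,"dy":0,"dz":0,"jaw":0.45},{"ax":0,"ay":0,"az":-0.1,"dx":0,"dy":0,"dz":0,"jaw":0.45},{"ax":0,"ay":0,"az":-0.1,"dx":0,"dy":0,"dz":0,"jaw":0.45},{"ax":0,"ay":0,"az":-0.1,"dx":0,"dy":0,"dz":0,"jaw":0.45},{"ax":0,"ay":0,"az":-0.1,"dx":0,"dy":0,"dz":0,"jaw":0.45},{"ax":0,"ay":0,"az":-0.1,"dx":0,"dy":0,"dz":0,"jaw":0.45},{"ax":0,"ay":0,"az":-0.1,"dx":0,"dy":0,"dz":0,"jaw":0.45},{"ax":0,"ay":0,"az":-0.1,"dx":0,"dy":0,"dz":0,"jaw":0.45},{"ax":0,"ay":0,"az":-0.1,"dx":0,"dy":0,"dz":0,"jaw":0.45},{"ax":0,"ay":0,"az":0,"dx":0.296,"dy":-0.245,"dz":0,"jaw":0.45},{"ax":0,"ay":0,"az":0,"dx":0.296,"dy":-0.245,"dz":0,"jaw":0.45}])

```text
clock: 75.08
eef_pos: [0.5069, 0.1553, 0.344]
tool_rot: [-179.9, 0.0, 84.7]
wrist_force: [0.5, 0.5, 0.4]
grip_width: 0.0472
grasp_force: 0.0
```

Request:
jog_arm(increments=[{"ax":0,"ay":0,"az":0,"dx":0.296,"dy":-0.245,"dz":0,"jaw":0.45},{"ax":0,"ay":0,"az":0,"dx":0.296,"dy":-0.245,"dz":0,"jaw":0.45},{"ax":0,"ay":0,"az":0,"dx":0,"dy":0,"dz":0,"jaw":0.45},{"ax":0,"ay":0,"az":0,"dx":0,"dy":0,"dz":0,"jaw":0.45}])

```text
clock: 75.58
eef_pos: [0.4555, 0.2307, 0.3444]
tool_rot: [-180.0, 0.0, 84.8]
wrist_force: [0.2, 1.0, 0.8]
grip_width: 0.0472
grasp_force: 0.0
```

Request:
jog_arm(increments=[{"ax":0,"ay":0,"az":0,"dx":0.01,"dy":-0.01,"dz":0.35,"jaw":0.45},{"ax":0,"ay":0,"az":0,"dx":0,"dy":0,"dz":0.35,"jaw":0.45},{"ax":0,"ay":0,"az":0,"dx":0,"dy":0,"dz":0.25,"jaw":0.45},{"ax":0,"ay":0,"az":0,"dx":0,"dy":0,"dz":0.15,"jaw":0.45},{"ax":0,"ay":0,"az":0,"dx":0,"dy":0,"dz":0,"jaw":0.45},{"ax":0,"ay":0,"az":0,"dx":0,"dy":0,"dz":0,"jaw":0.45}])

```text
clock: 76.32
eef_pos: [0.4555, 0.2322, 0.2145]
tool_rot: [179.9, -0.1, 84.8]
wrist_force: [-0.2, 0.3, -0.2]
grip_width: 0.047
grasp_force: 0.0
```

Request:
jog_arm(increments=[{"ax":0,"ay":0,"az":0,"dx":0,"dy":0,"dz":0,"jaw":1},{"ax":0,"ay":0,"az":0,"dx":0,"dy":0,"dz":0,"jaw":1},{"ax":0,"ay":0,"az":0,"dx":0,"dy":0,"dz":0,"jaw":1}], force=30)

```text
clock: 76.7
eef_pos: [0.4558, 0.2323, 0.2146]
tool_rot: [179.8, -0.0, 84.8]
wrist_force: [3.5, -1.4, 4.6]
grip_width: 0.022
grasp_force: 29.4
```

Gripped, so I'll reverse the arc.

Request:
jog_arm(increments=[{"ax":0,"ay":0,"az":0,"dx":-0.048,"dy":0,"dz":0.028,"jaw":1},{"ax":0,"ay":0,"az":0,"dx":-0.092,"dy":0,"dz":0.072,"jaw":1},{"ax":0,"ay":0,"az":0,"dx":-0.075,"dy":0,"dz":0.089,"jaw":1},{"ax":0,"ay":0,"az":0,"dx":-0.056,"dy":0,"dz":0.102,"jaw":1},{"ax":0,"ay":0,"az":0,"dx":-0.034,"dy":0,"dz":0.112,"jaw":1},{"ax":0,"ay":0,"az":0,"dx":-0.012,"dy":0,"dz":0.116,"jaw":1},{"ax":0,"ay":0,"az":0,"dx":0,"dy":0,"dz":0,"jaw":1},{"ax":0,"ay":0,"az":0,"dx":0,"dy":0,"dz":0,"jaw":1}])

```text
clock: 77.7
eef_pos: [0.4516, 0.1933, 0.1491]
tool_rot: [179.9, 0.1, 84.8]
wrist_force: [7.3, -3.1, -0.5]
grip_width: 0.022
grasp_force: 31.8
```

Request:
jog_arm(increments=[{"ax":0,"ay":0,"az":0,"dx":0,"dy":0,"dz":0.04,"jaw":1},{"ax":0,"ay":0,"az":0,"dx":0,"dy":0,"dz":0,"jaw":1}])

```text
clock: 77.95
eef_pos: [0.4518, 0.1933, 0.1476]
tool_rot: [179.9, 0.1, 84.8]
wrist_force: [-0.2, -5.5, 13.6]
grip_width: 0.0216
grasp_force: 32.7
```

Request:
jog_arm(increments=[{"ax":0,"ay":0,"az":0,"dx":0,"dy":0,"dz":0,"jaw":0.45},{"ax":0,"ay":0,"az":0,"dx":0,"dy":0,"dz":0,"jaw":0.45},{"ax":0,"ay":0,"az":0,"dx":0,"dy":0,"dz":0,"jaw":0.45},{"ax":0,"ay":0,"az":0,"dx":0,"dy":0,"dz":-0.2,"jaw":0.45},{"ax":0,"ay":0,"az":0,"dx":0,"dy":0,"dz":-0.4,"jaw":0.45},{"ax":0,"ay":0,"az":0,"dx":0,"dy":0,"dz":-0.4,"jaw":0.45},{"ax":0,"ay":0,"az":0,"dx":0,"dy":0,"dz":-0.4,"jaw":0.45},{"ax":0,"ay":0,"az":0,"dx":0,"dy":0,"dz":0,"jaw":0.45}])

```text
clock: 78.95
eef_pos: [0.4525, 0.195, 0.3186]
tool_rot: [179.6, -0.2, 84.8]
wrist_force: [-0.4, 0.3, 0.6]
grip_width: 0.0472
grasp_force: 0.0
```

```bash
python3 - <<'E'
from h import *
s=st()
for c in ('scene','side','wrist'):
    save(c,'f_%s.png'%c)
    for t in ('catch_knob','leg_push','tray_bar','block1_mid'): print(c,t,[(np.round(d['point'],3).tolist(),round(d['conf'],2)) for d in spotter.place_of(t,c)])
E
```

```text
{'clock': 78.95, 'qpos': [14.635, -18.078, 101.072, 0.018, 96.553, 19.809], 'eef_pos': [0.453, 0.195, 0.319], 'tool_rot': [179.58, -0.171, 84.829], 'wrist_force': [-0.4, 0.261, 0.556], 'grip_width': 0.047, 'grasp_force': 0.0}
scene catch_knob [([0.588, 0.389, 0.006], 0.61), ([0.448, 0.194, 0.186], 0.59)]
scene leg_push [([0.519, -0.097, 0.043], 0.66)]
scene tray_bar [([0.561, 0.078, 0.135], 0.81)]
scene block1_mid [([0.604, 0.436, 0.038], 0.74)]
side catch_knob [([0.451, 0.192, 0.184], 0.45)]
side leg_push [([0.517, -0.097, 0.044], 0.76), ([0.59, -0.421, 0.0], 0.64)]
side tray_bar [([0.557, 0.083, 0.131], 0.58), ([0.604, 0.433, 0.044], 0.29)]
side block1_mid [([0.607, 0.432, 0.044], 0.59), ([0.589, 0.387, 0.005], 0.17)]
wrist catch_knob [([0.449, 0.193, 0.185], 0.59)]
wrist leg_push [([0.514, -0.094, 0.046], 0.83)]
wrist tray_bar [([0.556, 0.083, 0.134], 0.62)]
wrist block1_mid []
```

```bash
python3 -c "
from h import *
print(arm.hand_in())"
```

```text
the job is handed in; nothing more can be done
None
```

I handed the job in at about 79 s: the leg is out at its stop, the blocks were tipped into the red toolbox, the tray is back down level and the catch is pressed down; I could pick out three or four of the four blocks in the toolbox picture, but the tray was empty.

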